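Turn over guitar pickups in the flip nest and index them to the soldering side

ROBOT

A 6-joint arm with a two-finger parallel gripper is mounted at the origin on the work surface. World frame = base frame: x ahead of the robot, y to its left, z up, the work surface at z = 0. Lengths are in m, angles in degrees, forces in N, time in s.
With the tool pointing down it reaches from about 0.3 to 0.75 m from the base axis. Payload 8.5 kg.
Tool frame: the origin (TCP) lies at the very end of the fingers, on their centre line; the grasp point (between the pads) lies 19 mm behind it (env.pinch_z is the distance from the TCP to the grasp point, in m); z points along the fingers, y is the line along which they close (so a half turn about z gives the same grasp; the last joint's range is limited). The gripper opens to 85 mm and grips with 20 to 120 N. Pads are 22 mm wide; open, the fingers measure 114 mm over their backs; the gripper's body (76 mm by 85 mm) begins 54 mm behind the grasp point. The pads swing forward as they close: fully open they stand 13 mm farther back than shut.
Start: joints at [64.899, 21.807, 74.336, -0, 83.858, -12.336], TCP at [0.122, 0.536, 0.231] pointing down, gripper open.
Joint ranges: [-178.18, 178.18], [-50.72, 133.34], [12.68, 142.11], [-81.47, 261.47], [9.98, 163.14], [-165.26, 165.26]. Speed limits (degrees/s): [136.94, 136.94, 180, 180, 180, 180].

INTERFACE

Orientations are given as a 3x3 rotation matrix whose columns are the frame's x, y, z axes.
In Python, from rig import env, viewer gives the robot as it stands.
- The arm moves only by the tool drive_tool, never from a script. Its argument "series" is a list of rows, each a list of 3 entries, a list of its own where there are three numbers: the shift along the tool's x, y, z in m, then the turn about the tool's z in degrees, then the finger opening in m, from 0 to 0.0854. A call has 1 to 20 rows; each row is the pose to reach, as a shift and turn from the pose commanded when the call began, along the tool's axes at that moment; what a row does not reach only later rows make up. A row lasts 1/10 s, in which the tool goes at most 50 mm and 8.59 degrees, less where a joint would pass 70% of its speed; a pose out of reach is approached as far as the arm can. A call with a gripper value outside its range is refused whole. The fingers move at their own pace and stop on an object; "newtons" is the grip in N (left out, the last holds). Time passes only in rows, so rows that repeat a pose let the fingers close. It gives the time, the measured TCP pose, the force, the opening and the grip force at its end, in the units of the state.
- env.observe(): the state, without advancing time (a new reading comes with each control period).
- viewer.get_image(name): name is "side" or "top"; returns a dict with "img" (480x640x3 uint8, red, green, blue), "depth" (480x640 float32, m along the optical axis (not along the pixel's ray), 0 where there is no reading), "camera_matrix" (3x3 intrinsics, pixels), "rvec" (rotation vector, rad) and "tvec" (3), from world to camera coordinates, as OpenCV has them. Camera axes: x right, y down, z forward; pixel columns grow to the right and rows downward; lengths in m; the calibration is good to about 2 mm. A picture is of the moment at which its call begins.
- env.close_job(): hands the job in; it is judged then, once.
The state is a dict: "time_s": time; "q": joint angles; "qvel": joint speeds; "joint_efforts": joint torques, N m; "position": TCP position; "tool_rot": TCP orientation; "ft_force": force on the tool from outside, world axes, zero at the start; "wrist_torque": the same for the moment, N m; "grip_width": finger opening in m; "gripper_force": force on a finger pad.
Only numpy, scipy, OpenCV 4.12 (cv2) and the standard library are available. Lean on these libraries where they do the work, as an engineer would, in place of code of your own. Each camera call takes 0.05 s, during which the arm holds its last target. There are 200 camera calls.

TASK

Load all the guitar pickups from the blue mat face up into the flip nest's hinged leaf, close the leaf fully so that every pickup is turned over together onto the blue seats, and swing the leaf fully open again. Then lay each pickup, brass base up, on a green pad of its own on the turntable, centred and lined up with the pad, and only when all of them are on it, turn the turntable anticlockwise a quarter turn to its next detent. Finish with the nest open and the other things on the bench left where they are.

Things in the scene. Friction and masses are not known exactly. Their poses are not given: they have to be found in the camera images.
- pickup1: guitar pickup, a 38 x 70 x 22 mm block (x, y, z) of about 120 g: black cover with a row of six steel pole dots on its face (+z), brass base plate underneath (-z). Origin at the centre of the brass underside. Starts face up (z up) on the blue mat, which is 3 mm thick; only 2 or 3 of the four pickups are there in a given run
- pickup2: guitar pickup, a 38 x 70 x 22 mm block (x, y, z) of about 120 g: black cover with a row of six steel pole dots on its face (+z), brass base plate underneath (-z). Origin at the centre of the brass underside. Starts face up (z up) on the blue mat, which is 3 mm thick; only 2 or 3 of the four pickups are there in a given run
- pickup3: guitar pickup, a 38 x 70 x 22 mm block (x, y, z) of about 120 g: black cover with a row of six steel pole dots on its face (+z), brass base plate underneath (-z). Origin at the centre of the brass underside. Starts face up (z up) on the blue mat, which is 3 mm thick; only 2 or 3 of the four pickups are there in a given run
- pickup4: guitar pickup, a 38 x 70 x 22 mm block (x, y, z) of about 120 g: black cover with a row of six steel pole dots on its face (+z), brass base plate underneath (-z). Origin at the centre of the brass underside. Starts face up (z up) on the blue mat, which is 3 mm thick; only 2 or 3 of the four pickups are there in a given run
- leaf (a joint): angle of the flip nest's hinged aluminium leaf, rad: 0 = lying fully open, pi (3.14) = fully closed over the blue seats (as at the start, roughly); about 90 degrees is upright. It has slight friction (0.04 N m) and weighs 0.3 kg, so it falls to whichever end is nearer; 3 to 5 N at the handle moves it. Anything lying in its pockets slides on to the tall orange posts beside the hinge as the leaf passes upright and drops, turned over, into the seats
- leaf_hinge (a point): mid-length on the hinge axis, 34 mm above the bench. Axes are those of the nest: y along the hinge, x from the hinge towards the fixed blue seats, so the open leaf lies on the -x side. Nest 250 mm long along y, with 12 mm end cheeks outside that rising to 44 mm; fixed half reaches 64 mm to +x, leaf 64 mm from the hinge, handle beyond
- leaf_handle (a point): centre of the orange handle bar on the leaf: 12 mm round bar, 90 mm long, parallel to the hinge, 104 mm from it, its centre line 40 mm beyond the leaf's edge; level with the hinge (34 mm above the bench) when the leaf is fully open or closed. Moves with the leaf
- pocket0 (a point): centre of the floor of pocket 0 in the leaf (moves with the leaf; z points out of the pocket, up when open, floor then 22 mm above the bench; y along the hinge). Pocket 45 mm across (x) by 76 mm along the hinge (y); dividers 9 mm, outer lip 10 mm, orange posts at the hinge side 20 mm high; lip and posts are left out over the middle 40 mm or more of each pocket so fingers can pass
- pocket1 (a point): centre of the floor of pocket 1 in the leaf (moves with the leaf; z points out of the pocket, up when open, floor then 22 mm above the bench; y along the hinge). Pocket 45 mm across (x) by 76 mm along the hinge (y); dividers 9 mm, outer lip 10 mm, orange posts at the hinge side 20 mm high; lip and posts are left out over the middle 40 mm or more of each pocket so fingers can pass
- pocket2 (a point): centre of the floor of pocket 2 in the leaf (moves with the leaf; z points out of the pocket, up when open, floor then 22 mm above the bench; y along the hinge). Pocket 45 mm across (x) by 76 mm along the hinge (y); dividers 9 mm, outer lip 10 mm, orange posts at the hinge side 20 mm high; lip and posts are left out over the middle 40 mm or more of each pocket so fingers can pass
- seat0 (a point): centre of the floor (22 mm above the bench) of fixed blue seat 0, onto which pocket 0 folds. Axes as leaf_hinge. Seat 45 mm across (x), no wall on the hinge side, 10 mm outer lip left out mid-seat, 8 mm dividers 76 mm apart. Closed, there is 24 mm between seat floor and pocket floor
- seat1 (a point): centre of the floor (22 mm above the bench) of fixed blue seat 1, onto which pocket 1 folds. Axes as leaf_hinge. Seat 45 mm across (x), no wall on the hinge side, 10 mm outer lip left out mid-seat, 8 mm dividers 76 mm apart. Closed, there is 24 mm between seat floor and pocket floor
- seat2 (a point): centre of the floor (22 mm above the bench) of fixed blue seat 2, onto which pocket 2 folds. Axes as leaf_hinge. Seat 45 mm across (x), no wall on the hinge side, 10 mm outer lip left out mid-seat, 8 mm dividers 76 mm apart. Closed, there is 24 mm between seat floor and pocket floor
- turntable (a joint): angle of the indexing turntable, rad, growing anticlockwise seen from above: 0 = the start detent, 1.571 = the next detent, a quarter turn on (each is also a stop). An over-centre spring pulls it into the nearer detent with up to about 0.12 N m; turning it over centre takes about 1.5 to 2 N at the knob
- knob_top (a point): top centre of the red upright knob on the disc, 18 mm across and 55 mm tall, 92 mm from the disc's centre, top 87 mm above the bench; turns with the disc
- pad0 (a point): centre of green pad 0 on the turntable's top face (32 mm above the bench), flat, 78 mm along x by 45 mm along y; the three pads are side by side 66 mm apart along y. pad 1 lies at the centre of the disc (aluminium, 230 mm across), on the axis of turning. Axes turn with the disc; the knob is on the -x side
- pad1 (a point): centre of green pad 1 on the turntable's top face (32 mm above the bench), flat, 78 mm along x by 45 mm along y; the three pads are side by side 66 mm apart along y. pad 1 lies at the centre of the disc (aluminium, 230 mm across), on the axis of turning. Axes turn with the disc; the knob is on the -x side
- pad2 (a point): centre of green pad 2 on the turntable's top face (32 mm above the bench), flat, 78 mm along x by 45 mm along y; the three pads are side by side 66 mm apart along y. pad 1 lies at the centre of the disc (aluminium, 230 mm across), on the axis of turning. Axes turn with the disc; the knob is on the -x side
- sanding_block: cork sanding block 70 x 110 x 25 mm; bystander, to be left alone; origin at the centre of its underside
- tin: small yellow tin, 68 mm across, 50 mm tall; bystander, to be left alone; origin at the centre of its underside
- glue: white glue pot with an orange lid, 60 mm across, 60 mm tall; bystander, to be left alone; origin at the centre of its underside
- polish: amber polish jar with a black lid, 70 mm across, 55 mm tall; bystander, to be left alone; origin at the centre of its underside
- driver: screwdriver 200 mm long, lying down; bystander, to be left alone; origin at the centre of its underside
- clamp: small bar clamp with yellow jaws, 160 mm long, 30 mm tall; bystander, to be left alone; origin at the centre of its underside
Mind the look-alikes: they are no part of the job. What is shaped like the pickup3 but turquoise is not meant.

How it is judged:
By the outcome, as a careful person would: the job done as asked, in the order asked, and still so for the second after the job is handed in, with the robot touching nothing.
Of pickup1, pickup2, pickup3, pickup4 only 2 to 3 are there at a start; the rules pass over those that are not, and their reading is None.
At some moment in a run one of pickup1, pickup2, pickup3, pickup4 may be knocked a few centimetres aside while the robot is not near it.
Once in a run the grip may slacken for a moment while it holds something.
It also fails if it takes over 210 s, if anything falls off the work surface, if the arm or the gripper's body presses on something with over 40 N, if the wrist force passes 120 N, or if a joint passes its speed limit or range.

## Working session

There is one attempt and no reset: what is moved stays moved. The work goes in short steps, Python scripts to look and compute and a tool call to move; the robot and the scene stay as the last step left them, time stands still between calls to the robot, and variables do not carry over. Pictures are saved under pics/ and viewed, at most 14 in all, crops included, and the job is handed in when it is done.

Besides the shell and the picture viewer there is one more tool, called after ">>>" in YAML: its name, and indented under it one key for each argument. drive_tool: Moves the arm, as the interface text tells. Its arguments: {"type":"object","properties":{"series":{"type":"array"},"newtons":{"type":"number"}},"required":["series"]}

```bash
ls; mkdir -p pics; cat > h.py <<'E'
import numpy as np, cv2
from rig import env, viewer
def shot(n,f=None):
    d=viewer.get_image(n)
    if f: cv2.imwrite('pics/'+f,d['img'][:,:,::-1])
    np.savez('last_%s.npz'%n,**d)
    return d
def world(d):
    K=np.array(d['camera_matrix']);R=cv2.Rodrigues(np.array(d['rvec'],float))[0];t=np.array(d['tvec'],float).ravel()
    v,u=np.mgrid[:480,:640];z=d['depth']
    P=np.stack([(u-K[0,2])/K[0,0]*z,(v-K[1,2])/K[1,1]*z,z],-1)
    return (P-t)@R
def onplane(d,uv,h):
    K=np.array(d['camera_matrix']);R=cv2.Rodrigues(np.array(d['rvec'],float))[0];t=np.array(d['tvec'],float).ravel()
    uv=np.atleast_2d(uv);r=np.c_[(uv[:,0]-K[0,2])/K[0,0],(uv[:,1]-K[1,2])/K[1,1],np.ones(len(uv))]@R
    C=-R.T@t
    return C+r*((h-C[2])/r[:,2])[:,None]
E
python3 - <<'E'
from h import *
s=env.observe();print(s['position'],s['tool_rot'],s['grip_width'],s['time_s'])
for n in('top','side'):
    d=shot(n,n+'0.png');print(n,-cv2.Rodrigues(d['rvec'])[0].T@np.ravel(d['tvec']),d['camera_matrix'])
E
```

```text
pics
[0.12140524 0.53612408 0.23070071] [[-9.75272396e-01  2.21005350e-01 -6.23874641e-04]
 [ 2.21006013e-01  9.75271512e-01 -1.34936474e-03]
 [ 3.10230337e-04 -1.45387823e-03 -9.99998895e-01]] 0.0857883290501685 0.0
top [0.39941145 0.06526986 1.28025451] [[444.11341265   0.         317.80047986]
 [  0.         444.11341265 243.25218049]
 [  0.           0.           1.        ]]
side [-0.32942776 -0.33636189  0.8110394 ] [[583.42081898   0.         318.9232644 ]
 [  0.         583.42081898 241.89348589]
 [  0.           0.           1.        ]]
```

View pics/top0.png

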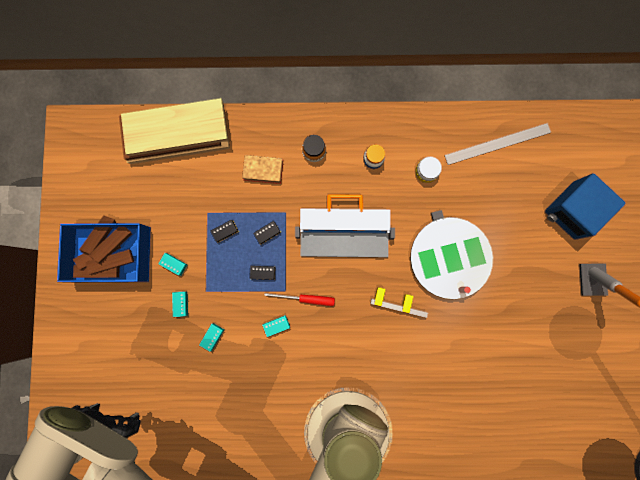

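View pics/side0.png

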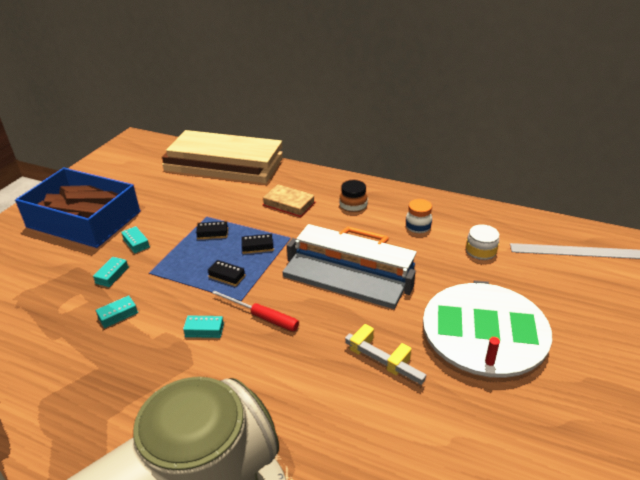

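Top view: three black pickups with steel dots at (224,231), (266,232) and (263,272) on the blue mat. The turquoise ones at (172,264), (180,304), (211,337) and (276,325) are look-alikes and are left alone. The nest is centred near (345,232) with its handle at (345,200). The turntable is at (452,258) with its knob at (465,291).

```bash
cat >> h.py <<'E'
def blobs(d,mask,h,amin,roi):
    m=np.zeros((480,640),np.uint8);x0,x1,y0,y1=roi;m[y0:y1,x0:x1]=mask[y0:y1,x0:x1]
    n,l,st,c=cv2.connectedComponentsWithStats(m)
    out=[]
    for i in range(1,n):
        if st[i,4]<amin: continue
        v,u=np.where(l==i);p=onplane(d,np.c_[u,v],h)[:,:2]
        r=cv2.minAreaRect((p*1000).astype(np.float32)); b=cv2.boxPoints(r)
        e=[b[1]-b[0],b[2]-b[1]];L=max(e,key=np.linalg.norm);a=np.degrees(np.arctan2(L[1],L[0]))%180
        out.append((c[i].round(1),p.mean(0).round(4),(np.array(r[0])/1000).round(4),np.round(r[1],1),round(float(a),1),st[i,4]))
    return out
E
python3 - <<'E'
from h import *
d=dict(np.load('last_top.npz'));W=world(d);hsv=cv2.cvtColor(d['img'],cv2.COLOR_RGB2HSV);H,S,V=[hsv[...,i].astype(int) for i in range(3)]
m=((W[...,2]>.013)).astype(np.uint8)
print('pick');[print(*b) for b in blobs(d,m,.025,100,(207,286,213,291))]
g=((H>45)&(H<75)&(S>120)).astype(np.uint8)
print('green');[print(*b) for b in blobs(d,g,.032,50,(400,500,210,310))]
o=((H>5)&(H<20)&(S>200)&(V>150)&(W[...,2]>.02)).astype(np.uint8)
print('orange');[print(*b) for b in blobs(d,o,.034,5,(290,400,185,270))]
r=(((H<5)|(H>172))&(S>150)&(W[...,2]>.07)).astype(np.uint8)
print('red');[print(*b) for b in blobs(d,r,.087,3,(440,490,270,310))]
w=((W[...,2]>.04)&(W[...,2]<.07)).astype(np.uint8)
print('leaf');[print(*b) for b in blobs(d,w,.046,20,(290,400,185,270))]
for v in range(190,265,4):print(v,W[v,345].round(4))
I=d['img'][:,:,::-1][190:310,200:510];cv2.imwrite('pics/c1.png',cv2.resize(I,None,fx=2.5,fy=2.5,interpolation=3))
E
```

```text
pick
[223.5 230.8] [0.5615 0.3504] [0.5616 0.3502] [39.8 69.8] 118.0 337
[266.1 232.4] [0.5561 0.2285] [0.5558 0.2284] [39.6 69.3] 121.0 335
[261.7 272.3] [0.4426 0.2402] [0.4421 0.2409] [71.1 36.7] 89.7 333
green
[471.1 244.4] [ 0.5173 -0.3499] [ 0.5048 -0.3566] [60.3 41.2] 14.5 145
[451.6 257.2] [ 0.4816 -0.294 ] [ 0.4815 -0.2941] [74.5 41.8] 14.1 398
[428.9 263.3] [ 0.465  -0.2301] [ 0.4649 -0.2301] [75.  41.8] 14.2 403
orange
[344.  199.5] [0.6479 0.0059] [0.6407 0.0045] [99.6 46.2] 89.6 185
red
[466.8 289.3] [ 0.3922 -0.3153] [ 0.3918 -0.3147] [13.2 13.3] 177.8 28
leaf
[345.5 219. ] [0.5898 0.0028] [ 0.6023 -0.0025] [267.8 115.6] 85.8 2024
[296.4 231.5] [0.5556 0.1406] [0.5555 0.1404] [ 8.4 25.4] 180.0 37
190 [ 0.683   0.0009 -0.0007]
194 [0.6706 0.0012 0.0017]
198 [0.6512 0.0032 0.0386]
202 [ 0.6481  0.0011 -0.0049]
206 [ 0.6358  0.0014 -0.0022]
210 [0.6145 0.0042 0.0518]
214 [0.6039 0.0041 0.0469]
218 [0.5924 0.0043 0.0485]
222 [0.5806 0.0046 0.0516]
226 [0.5697 0.0046 0.0491]
230 [0.5621 0.0033 0.0201]
234 [0.5515 0.0031 0.0129]
238 [0.5396 0.0034 0.0163]
242 [0.5278 0.0036 0.0188]
246 [0.5167 0.0036 0.0149]
250 [0.5055 0.0035 0.0113]
254 [0.4939 0.0037 0.0133]
258 [ 0.4834  0.0032 -0.0009]
262 [ 0.4719  0.0033 -0.0014]
```

View pics/c1.png

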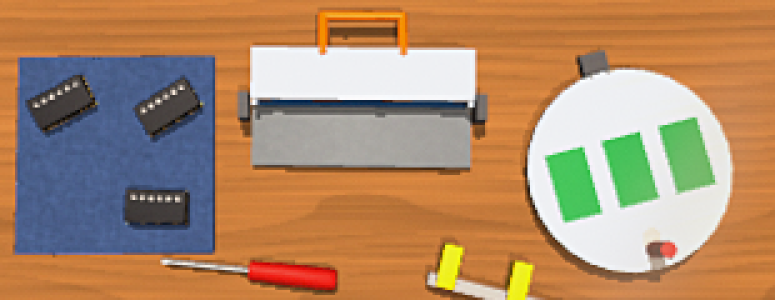

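Close-up: the black pickups with six steel dots are at crop (62,103), (170,105) and (157,207); these fit the description. No turquoise blocks are in the crop. The nest is closed with its handle at crop (363,18).

```bash
cat >> h.py <<'E'
def go(x,y,z,a):
    s=env.observe();R=np.array(s['tool_rot']);p=np.array(s['position'])
    cur=np.degrees(np.arctan2(R[1,1],R[0,1]));t=-((a-cur+90)%180-90)
    print('go',(x,y,z,a),'shift',(R.T@(np.array([x,y,z])-p)).round(4),'turn',round(t,1),'alt',round(t-180*np.sign(t),1),'q6',round(s['q'][5],1))
E
python3 - <<'E'
from h import *
d=dict(np.load('last_top.npz'));W=world(d);hsv=cv2.cvtColor(d['img'],cv2.COLOR_RGB2HSV);H,S,V=[hsv[...,i].astype(int) for i in range(3)]
# cheeks and bar
for roi in [(290,301,222,245),(388,400,222,245)]:
    m=((W[...,2]>.036)).astype(np.uint8);[print('cheek',*b) for b in blobs(d,m,.044,10,roi)]
o=((H>5)&(H<20)&(S>180)&(V>120)).astype(np.uint8)
[print('bar',*b) for b in blobs(d,o,.038,5,(320,370,190,200))]
w=((V>200)&(S<40)).astype(np.uint8)
[print('leaf',*b) for b in blobs(d,w,.048,100,(290,400,190,240))]
go(.655,.004,.13,0)
E
```

```text
cheek [300.  226.5] [0.5699 0.1307] [0.5699 0.1307] [ 0.  25.5] 179.9 10
cheek [296.5 231.9] [0.5547 0.1405] [0.5544 0.1406] [ 8.4 28.3] 180.0 43
cheek [391.  231.2] [ 0.5548 -0.1242] [ 0.5582 -0.1242] [16.8 45.1] 178.8 75
bar [322.4 191. ] [0.6721 0.0672] [0.6717 0.067 ] [13.8  4.2] 75.3 8
bar [343.9 196.1] [0.6569 0.0063] [0.6571 0.0031] [102.1  17.3] 89.5 173
bar [364.5 193. ] [ 0.6653 -0.0523] [ 0.665  -0.0515] [8.9 5.2] 62.5 6
leaf [344.3 219.2] [0.589  0.0064] [0.5864 0.0062] [249.7  64.1] 88.9 1838
go (0.655, 0.004, 0.13, 0) shift [-0.638  -0.401   0.1011] turn 77.2 alt -102.8 q6 -12.3
```

>>> drive_tool:
  series:
    - [[-0.32,-0.2,0.02],40,0.032]
    - [[-0.641,-0.403,0.1],77,0.032]
    - [[-0.641,-0.403,0.1],77,0.032]
    - [[-0.641,-0.403,0.1],77,0.032]
    - [[-0.641,-0.403,0.1],77,0.032]
    - [[-0.641,-0.403,0.1],77,0.032]
    - [[-0.641,-0.403,0.1],77,0.032]
    - [[-0.641,-0.403,0.1],77,0.032]
    - [[-0.641,-0.403,0.1],77,0.032]
    - [[-0.641,-0.403,0.1],77,0.032]
    - [[-0.641,-0.403,0.1],77,0.032]
    - [[-0.641,-0.403,0.1],77,0.032]
    - [[-0.641,-0.403,0.1],77,0.032]
    - [[-0.641,-0.403,0.1],77,0.032]
    - [[-0.641,-0.403,0.1],77,0.032]
    - [[-0.641,-0.403,0.1],77,0.032]
    - [[-0.641,-0.403,0.1],77,0.032]
    - [[-0.641,-0.403,0.1],77,0.032]
  newtons: 25

```text
time_s: 1.9
position: [0.6569, 0.0026, 0.1311]
tool_rot: [[-0.005, 1.0, -0.001], [1.0, 0.005, 0.0], [0.0, -0.001, -1.0]]
ft_force: [-0.5, 0.3, -0.3]
grip_width: 0.0324
gripper_force: 0.0
```

```bash
python3 - <<'E'
from h import *
go(.658,.006,.018,0);print(env.observe()['position'],env.observe()['tool_rot'])
d=shot('side');I=d['img'][:,:,::-1][190:330,260:440];cv2.imwrite('pics/c2.png',cv2.resize(I,None,fx=4,fy=4,interpolation=3))
E
```

```text
go (0.658, 0.006, 0.018, 0) shift [0.0034 0.0013 0.1131] turn 0.3 alt -179.7 q6 -10.3
[0.65688285 0.00258909 0.13113536] [[-4.53792218e-03  9.99989082e-01 -1.11459334e-03]
 [ 9.99989586e-01  4.53845870e-03  4.79302006e-04]
 [ 4.84355309e-04 -1.11240670e-03 -9.99999264e-01]]
```

View pics/c2.png

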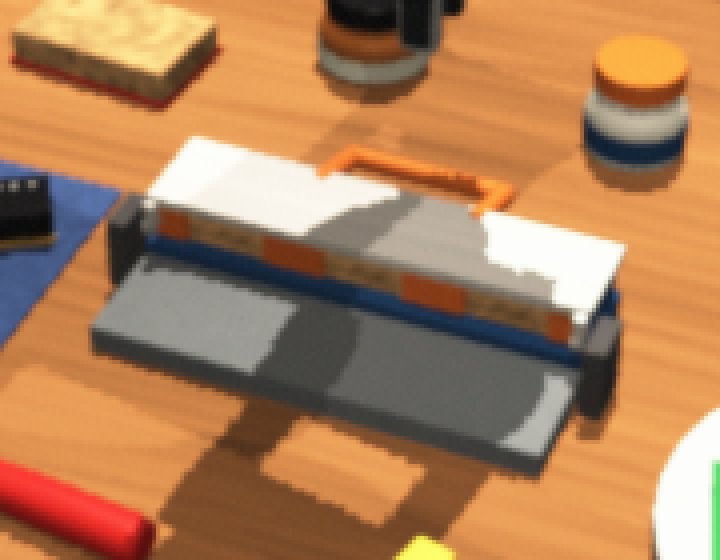

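The nest is closed, with the orange handle bar at the far side (crop 330–510, 150–200). The way down is clear.

>>> drive_tool:
  series:
    - [[0.003,0.001,0.05],0,0.032]
    - [[0.003,0.001,0.09],0,0.032]
    - [[0.003,0.001,0.113],0,0.032]
    - [[0.003,0.001,0.113],0,0.032]
    - [[0.003,0.001,0.113],0,0.032]
    - [[0.003,0.001,0.113],0,0.032]
    - [[0.003,0.001,0.113],0,0.005]
    - [[0.003,0.001,0.113],0,0.005]
    - [[0.003,0.001,0.113],0,0.005]
    - [[0.003,0.001,0.113],0,0.005]
    - [[0.003,0.001,0.113],0,0.005]
    - [[0.003,0.001,0.113],0,0.005]

```text
time_s: 3.15
position: [0.6594, 0.0048, 0.02]
tool_rot: [[-0.004, 1.0, 0.003], [1.0, 0.004, -0.0], [-0.0, 0.003, -1.0]]
ft_force: [-0.1, 0.3, 5.9]
grip_width: 0.0113
gripper_force: 24.5
```

>>> drive_tool:
  series:
    - [[0,-0.001,-0.0145],0,0.005]
    - [[0,-0.004,-0.029],0,0.005]
    - [[0,-0.009,-0.042],0,0.005]
    - [[0,-0.016,-0.055],0,0.005]
    - [[0,-0.024,-0.067],0,0.005]
    - [[0,-0.034,-0.077],0,0.005]
    - [[0,-0.046,-0.086],0,0.005]
    - [[0,-0.058,-0.0935],0,0.005]
    - [[0,-0.072,-0.099],0,0.005]
    - [[0,-0.086,-0.102],0,0.005]
    - [[0,-0.1,-0.104],0,0.005]
    - [[0,-0.1,-0.104],0,0.005]
    - [[0,-0.1,-0.104],0,0.005]

```text
time_s: 4.45
position: [0.5598, 0.0059, 0.1254]
tool_rot: [[-0.004, 1.0, 0.006], [1.0, 0.004, 0.002], [0.002, 0.006, -1.0]]
ft_force: [0.7, 10.1, 15.9]
grip_width: 0.0112
gripper_force: 27.0
```

>>> drive_tool:
  series:
    - [[0,-0.0145,0.0005],0,0.005]
    - [[0,-0.029,0.003],0,0.005]
    - [[0,-0.043,0.0075],0,0.005]
    - [[0,-0.056,0.014],0,0.005]
    - [[0,-0.068,0.022],0,0.005]
    - [[0,-0.078,0.032],0,0.005]
    - [[0,-0.088,0.043],0,0.005]
    - [[0,-0.095,0.055],0,0.005]
    - [[0,-0.101,0.068],0,0.005]
    - [[0,-0.105,0.082],0,0.005]
    - [[0,-0.107,0.096],0,0.005]
    - [[0,-0.107,0.102],0,0.005]
    - [[0,-0.107,0.102],0,0.005]
    - [[0,-0.107,0.102],0,0.005]

```text
time_s: 5.85
position: [0.4513, 0.0044, 0.0204]
tool_rot: [[-0.003, 1.0, -0.001], [1.0, 0.003, 0.001], [0.001, -0.001, -1.0]]
ft_force: [-0.4, 5.1, -1.1]
grip_width: 0.0107
gripper_force: 26.3
```

>>> drive_tool:
  series:
    - [[0,0,0],0,0.03]
    - [[0,0,0],0,0.03]
    - [[0,0,0],0,0.03]
    - [[0,0,-0.05],0,0.05]
    - [[0,0,-0.1],0,0.05]
    - [[0,0,-0.15],0,0.05]
    - [[-0.08,0,-0.2],0,0.05]
    - [[-0.2,0,-0.2],0,0.05]
    - [[-0.2,0,-0.2],0,0.05]
    - [[-0.2,0,-0.2],0,0.05]
    - [[-0.2,0,-0.2],0,0.05]
    - [[-0.2,0,-0.2],0,0.05]

```text
time_s: 7.05
position: [0.4522, -0.1974, 0.2202]
tool_rot: [[-0.001, 1.0, -0.0], [1.0, 0.001, 0.0], [0.0, -0.0, -1.0]]
ft_force: [-0.3, 0.2, -0.2]
grip_width: 0.0501
gripper_force: 0.0
```

```bash
cat >> h.py <<'E'
def pick(d):
    W=world(d);m=((W[...,2]>.013)&(W[...,2]<.04)).astype(np.uint8)
    for b in blobs(d,m,.022,150,(195,290,205,298)): print('pick',*b)
E
python3 - <<'E'
from h import *
d=shot('top');pick(d)
I=d['img'][:,:,::-1][185:295,290:400];cv2.imwrite('pics/c3.png',cv2.resize(I,None,fx=5,fy=5,interpolation=3))
go(.442,.2405,.006,0); go(.442,.2405,.1,0)
E
```

```text
pick [223.4 230.8] [0.5619 0.3513] [0.5616 0.3511] [40.2 68.9] 117.2 332
pick [266.  232.4] [0.5567 0.2291] [0.5564 0.2289] [39.2 69.5] 121.0 328
pick [261.7 272.3] [0.4427 0.2406] [0.4422 0.2411] [70.9 36.8] 89.7 331
go (0.442, 0.2405, 0.006, 0) shift [ 0.4362 -0.0086  0.2144] turn 0.2 alt -179.8 q6 -37.4
go (0.442, 0.2405, 0.1, 0) shift [ 0.4363 -0.0087  0.1204] turn 0.2 alt -179.8 q6 -37.4
```

View pics/c3.png

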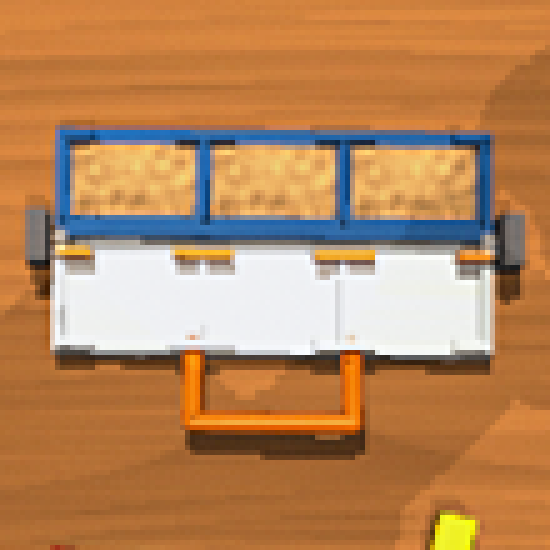

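The leaf is open. Crop: pockets sit between the orange posts (y≈255) and the front lip (y≈352), dividers near x 198 and 345, and cork seats at x 133, 272 and 418.

```bash
python3 - <<'E'
from h import *
d=dict(np.load('last_top.npz'));f=lambda u,v:(290+u/5-.4,185+v/5-.4)
for n,uv,h in [('cork0',(133,180),.022),('cork1',(272,180),.022),('cork2',(418,180),.022),('corkcorners',(70,143),.022),('',(198,217),.022),('',(212,143),.022),('',(336,217),.022),('',(352,143),.022),('',(480,217),.022),('post top hinge',(205,247),.042),('post front',(205,265),.042),('lip edge',(270,352),.031),('lip edge l',(60,352),.031),('lip edge r',(490,352),.031),('div1',(203,300),.031),('div2',(340,300),.031),('ends',(52,300),.03),('',(493,300),.03),('bar',(272,424),.04),('bar L',(186,424),.04),('bar R',(358,424),.04)]:
    print(n,onplane(d,f(*uv),h)[0].round(4)[:2])
hsv=cv2.cvtColor(d['img'],cv2.COLOR_RGB2HSV);H,S,V=[hsv[...,i].astype(int) for i in range(3)]
o=((H>5)&(H<25)&(S>80)&(V>100)).astype(np.uint8)
for r in [(303,330,212,230),(331,358,212,230),(360,387,212,230)]:[print('cork',*b) for b in blobs(d,o,.022,100,r)]
w=((V>200)&(S<40)).astype(np.uint8)
[print('leaf',*b) for b in blobs(d,w,.03,100,(290,400,225,260))]
E
```

```text
cork0 [0.5896 0.0855]
cork1 [0.589  0.0059]
cork2 [ 0.5884 -0.0774]
corkcorners [0.6113 0.1215]
 [0.568  0.0484]
 [0.6107 0.0401]
 [ 0.5674 -0.0303]
 [ 0.6101 -0.0401]
 [ 0.5668 -0.1123]
post top hinge [0.5483 0.0449]
post front [0.5381 0.045 ]
lip edge [0.4898 0.0086]
lip edge l [0.4905 0.127 ]
lip edge r [ 0.489  -0.1151]
div1 [0.5195 0.0461]
div2 [ 0.519  -0.0312]
ends [0.5201 0.1315]
 [ 0.5185 -0.1176]
bar [0.4489 0.0083]
bar L [0.4492 0.0563]
bar R [ 0.4486 -0.0396]
cork [316.3 220.5] [0.59   0.0852] [0.5914 0.086 ] [68.7 40.5] 89.6 341
cork [344.3 220.6] [0.5889 0.0051] [0.5881 0.006 ] [68.6 40.5] 89.2 344
cork [372.2 221.1] [ 0.5869 -0.0745] [ 0.5873 -0.074 ] [68.8 40.4] 89.6 350
leaf [344.  245.6] [0.5166 0.0072] [0.5182 0.0086] [245.9  56.8] 89.6 1575
```

>>> drive_tool:
  series:
    - [[0.2,-0.005,0],0,0.052]
    - [[0.436,-0.009,0.12],0,0.052]
    - [[0.436,-0.009,0.12],0,0.052]
    - [[0.436,-0.009,0.12],0,0.052]
    - [[0.436,-0.009,0.12],0,0.052]
    - [[0.436,-0.009,0.12],0,0.052]
    - [[0.436,-0.009,0.12],0,0.052]
    - [[0.436,-0.009,0.12],0,0.052]
    - [[0.436,-0.009,0.12],0,0.052]
    - [[0.436,-0.009,0.12],0,0.052]
    - [[0.436,-0.009,0.12],0,0.052]
    - [[0.436,-0.009,0.17],0,0.052]
    - [[0.436,-0.009,0.2145],0,0.052]
    - [[0.436,-0.009,0.2145],0,0.052]
    - [[0.436,-0.009,0.2145],0,0.052]
    - [[0.436,-0.009,0.2145],0,0.03]
    - [[0.436,-0.009,0.2145],0,0.03]
    - [[0.436,-0.009,0.2145],0,0.03]
    - [[0.436,-0.009,0.2145],0,0.03]
    - [[0.436,-0.009,0.2145],0,0.03]
  newtons: 40

```text
time_s: 9.1
position: [0.4427, 0.2398, 0.0082]
tool_rot: [[-0.004, 1.0, 0.004], [1.0, 0.004, 0.001], [0.001, 0.004, -1.0]]
ft_force: [-0.3, -1.4, 7.9]
grip_width: 0.0371
gripper_force: 41.0
```

>>> drive_tool:
  series:
    - [[0,0,-0.03],0,0.03]
    - [[0,0,-0.07],0,0.03]
    - [[-0.04,0.02,-0.1],0.6,0.03]
    - [[-0.08,0.04,-0.1],0.6,0.03]
    - [[-0.12,0.06,-0.1],0.6,0.03]
    - [[-0.154,0.077,-0.1],0.6,0.03]
    - [[-0.154,0.077,-0.1],0.6,0.03]
    - [[-0.154,0.077,-0.1],0.6,0.03]
    - [[-0.154,0.077,-0.07],0.6,0.03]
    - [[-0.154,0.077,-0.07],0.6,0.03]
    - [[-0.154,0.077,-0.07],0.6,0.03]

```text
time_s: 10.2
position: [0.5188, 0.087, 0.0765]
tool_rot: [[0.005, 1.0, -0.001], [1.0, -0.005, 0.0], [0.0, -0.001, -1.0]]
ft_force: [0.4, -0.1, -1.2]
grip_width: 0.0368
gripper_force: 46.4
```

```bash
python3 - <<'E'
from h import *
go(.520,.0865,.029,-.4)
d=shot('side');I=d['img'][:,:,::-1][190:330,240:440];cv2.imwrite('pics/c4.png',cv2.resize(I,None,fx=4,fy=4,interpolation=3))
E
```

```text
go (0.52, 0.0865, 0.029, -0.4) shift [-0.0005  0.0012  0.0475] turn 0.1 alt -179.9 q6 -3.1
```

View pics/c4.png

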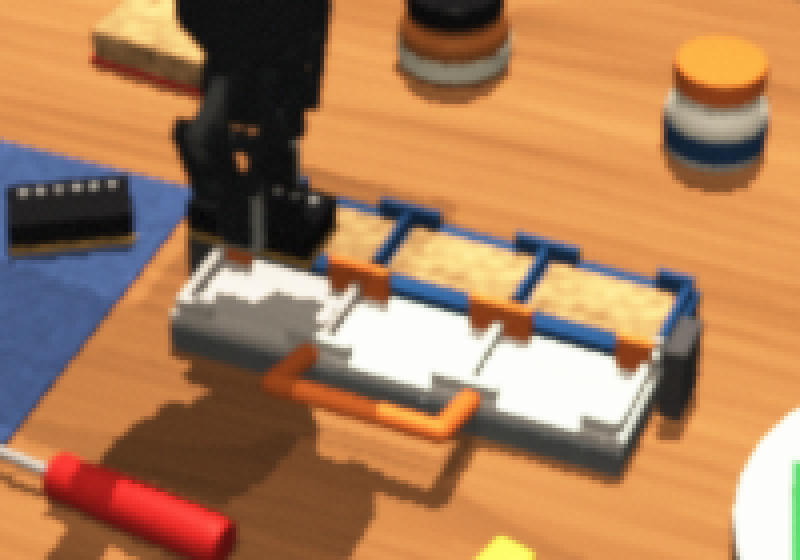

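The held pickup (crop 190–335, 190–260) is squarely above the left pocket.

>>> drive_tool:
  series:
    - [[0,0.001,0.02],0,0.03]
    - [[0,0.001,0.035],0,0.03]
    - [[0,0.001,0.047],0,0.03]
    - [[0,0.001,0.047],0,0.03]
    - [[0,0.001,0.047],0,0.03]
    - [[0,0.001,0.047],0,0.03]

```text
time_s: 10.85
position: [0.5207, 0.0862, 0.0297]
tool_rot: [[0.006, 1.0, 0.001], [1.0, -0.006, -0.0], [-0.0, 0.001, -1.0]]
ft_force: [-0.5, 0.3, -1.6]
grip_width: 0.0369
gripper_force: 46.4
```

>>> drive_tool:
  series:
    - [[0,0,0.001],0,0.045]
    - [[0,0,0.001],0,0.05]
    - [[0,0,0.001],0,0.05]
    - [[0,0,0.001],0,0.05]
    - [[0,0,-0.03],0,0.05]
    - [[0,0,-0.07],0,0.05]
    - [[0,0,-0.12],0,0.05]
    - [[-0.1,-0.1,-0.15],0,0.05]
    - [[-0.2,-0.1,-0.15],0,0.05]
    - [[-0.2,-0.1,-0.15],0,0.05]
    - [[-0.2,-0.1,-0.15],0,0.05]
    - [[-0.2,-0.1,-0.15],0,0.05]

```text
time_s: 12.05
position: [0.4178, -0.1156, 0.1794]
tool_rot: [[0.008, 1.0, 0.001], [1.0, -0.008, -0.001], [-0.001, 0.001, -1.0]]
ft_force: [0.7, 0.2, 0.4]
grip_width: 0.0504
gripper_force: 0.0
```

```bash
cat >> h.py <<'E'
def nest(d,roi=(295,392,205,262)):
    W=world(d);m=((d['img'].max(-1)<90)&(W[...,2]>.03)&(W[...,2]<.06)).astype(np.uint8)
    for b in blobs(d,m,.044,100,roi): print('nest',*b)
E
python3 - <<'E'
from h import *
d=shot('top');pick(d);nest(d)
I=d['img'][:,:,::-1][185:295,200:400];cv2.imwrite('pics/c5.png',cv2.resize(I,None,fx=4,fy=4,interpolation=3))
go(.558,.229,.009,31)
E
```

```text
pick [223.5 230.8] [0.5621 0.3511] [0.5621 0.3509] [39.7 70.1] 118.0 333
pick [266.1 232.3] [0.5569 0.229 ] [0.5566 0.229 ] [38.7 69.5] 121.0 328
nest [315.9 245.1] [0.5172 0.0863] [0.5188 0.0874] [64.4 36.5] 89.6 276
go (0.558, 0.229, 0.009, 31) shift [0.3487 0.137  0.17  ] turn -31.6 alt 148.4 q6 -30.8
```

View pics/c5.png

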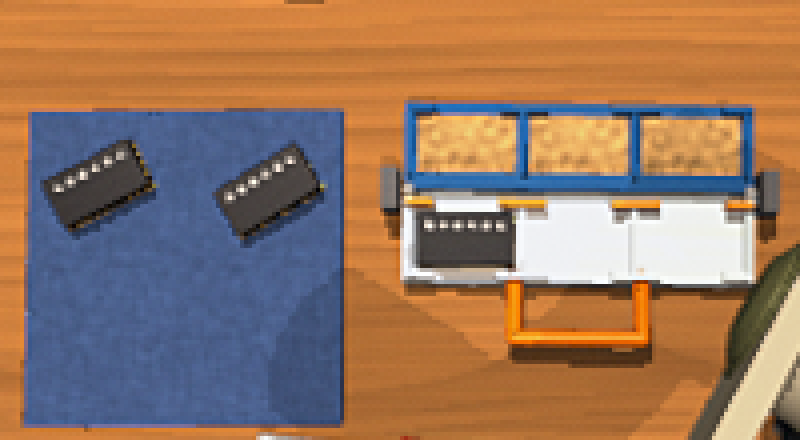

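First pickup (crop 465,240) lies flat in the left pocket; the two others are unmoved on the mat.

>>> drive_tool:
  series:
    - [[0.2,0.08,0],-15,0.052]
    - [[0.349,0.137,0.05],-31.6,0.052]
    - [[0.349,0.137,0.05],-31.6,0.052]
    - [[0.349,0.137,0.05],-31.6,0.052]
    - [[0.349,0.137,0.05],-31.6,0.052]
    - [[0.349,0.137,0.05],-31.6,0.052]
    - [[0.349,0.137,0.05],-31.6,0.052]
    - [[0.349,0.137,0.05],-31.6,0.052]
    - [[0.349,0.137,0.05],-31.6,0.052]
    - [[0.349,0.137,0.1],-31.6,0.052]
    - [[0.349,0.137,0.14],-31.6,0.052]
    - [[0.349,0.137,0.17],-31.6,0.052]
    - [[0.349,0.137,0.17],-31.6,0.052]
    - [[0.349,0.137,0.17],-31.6,0.052]
    - [[0.349,0.137,0.17],-31.6,0.03]
    - [[0.349,0.137,0.17],-31.6,0.03]
    - [[0.349,0.137,0.17],-31.6,0.03]
    - [[0.349,0.137,0.17],-31.6,0.03]
    - [[0.349,0.137,0.17],-31.6,0.03]

```text
time_s: 14.0
position: [0.5594, 0.235, 0.0112]
tool_rot: [[-0.519, 0.855, 0.004], [0.855, 0.519, 0.001], [-0.002, 0.004, -1.0]]
ft_force: [-0.5, -1.3, 7.2]
grip_width: 0.0368
gripper_force: 42.3
```

```bash
python3 - <<'E'
from h import *
go(.5205,.007,.09,-.4)
E
```

```text
go (0.5205, 0.007, 0.09, -0.4) shift [-0.1749 -0.1512 -0.0791] turn 31.6 alt -148.4 q6 -19.6
```

>>> drive_tool:
  series:
    - [[0,0,-0.04],0,0.03]
    - [[0,0,-0.08],0,0.03]
    - [[-0.08,-0.07,-0.08],10,0.03]
    - [[-0.171,-0.149,-0.08],31.6,0.03]
    - [[-0.171,-0.149,-0.08],31.6,0.03]
    - [[-0.171,-0.149,-0.08],31.6,0.03]
    - [[-0.171,-0.149,-0.08],31.6,0.03]
    - [[-0.171,-0.149,-0.08],31.6,0.03]
    - [[-0.171,-0.149,-0.08],31.6,0.03]
    - [[-0.171,-0.149,-0.08],31.6,0.03]
    - [[-0.171,-0.149,-0.08],31.6,0.03]
    - [[-0.171,-0.149,-0.08],31.6,0.03]

```text
time_s: 15.2
position: [0.5196, 0.0122, 0.0889]
tool_rot: [[0.005, 1.0, 0.0], [1.0, -0.005, -0.0], [-0.0, 0.0, -1.0]]
ft_force: [-1.0, 0.5, -1.4]
grip_width: 0.0368
gripper_force: 41.4
```

```bash
python3 - <<'E'
from h import *
go(.5205,.0114,.0317,-.4)
s=env.observe();print(s['position'],s['grip_width'],s['gripper_force'])
d=shot('side');I=d['img'][:,:,::-1][190:330,240:440];cv2.imwrite('pics/c6.png',cv2.resize(I,None,fx=4,fy=4,interpolation=3))
E
```

```text
go (0.5205, 0.0114, 0.0317, -0.4) shift [-0.0008  0.0009  0.0572] turn 0.1 alt -179.9 q6 -11.4
[0.51957884 0.0122447  0.08885089] 0.036776177811631214 41.36197328567505
```

View pics/c6.png

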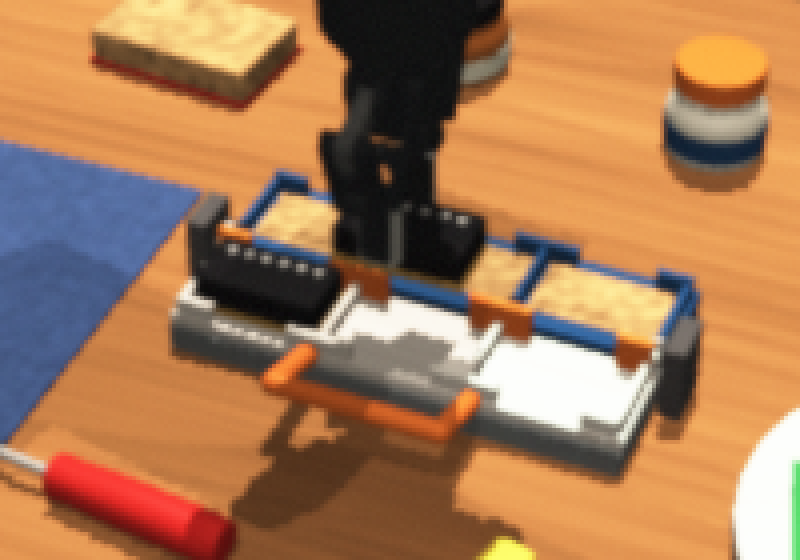

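The pickup (crop 335–485) hangs over the middle pocket, and the finger is a little left of its centre, as computed.

>>> drive_tool:
  series:
    - [[-0.001,0.001,0.03],0,0.03]
    - [[-0.001,0.001,0.045],0,0.03]
    - [[-0.001,0.001,0.057],0,0.03]
    - [[-0.001,0.001,0.057],0,0.03]
    - [[-0.001,0.001,0.057],0,0.03]
    - [[-0.001,0.001,0.057],0,0.03]

```text
time_s: 15.85
position: [0.5208, 0.0105, 0.0322]
tool_rot: [[0.006, 1.0, 0.001], [1.0, -0.006, -0.0], [-0.0, 0.001, -1.0]]
ft_force: [-0.2, 0.5, -1.3]
grip_width: 0.0369
gripper_force: 41.6
```

>>> drive_tool:
  series:
    - [[0,0,0.001],0,0.045]
    - [[0,0,0.001],0,0.05]
    - [[0,0,0.001],0,0.05]
    - [[0,0,0.001],0,0.05]
    - [[0,0,-0.03],0,0.05]
    - [[0,0,-0.07],0,0.05]
    - [[0,0,-0.12],0,0.05]
    - [[-0.07,-0.08,-0.14],0,0.05]
    - [[-0.13,-0.1,-0.14],0,0.05]
    - [[-0.13,-0.1,-0.14],0,0.05]
    - [[-0.13,-0.1,-0.14],0,0.05]
    - [[-0.13,-0.1,-0.14],0,0.05]
    - [[-0.13,-0.1,-0.14],0,0.05]
    - [[-0.13,-0.1,-0.14],0,0.05]

```text
time_s: 17.25
position: [0.42, -0.1182, 0.1717]
tool_rot: [[0.005, 1.0, -0.0], [1.0, -0.005, 0.0], [0.0, -0.0, -1.0]]
ft_force: [-0.1, 0.0, -0.4]
grip_width: 0.05
gripper_force: 0.0
```

```bash
python3 - <<'E'
from h import *
d=shot('top');pick(d);nest(d)
go(.564,.351,.011,28)
E
```

```text
pick [237.  226.5] [0.5741 0.3126] [0.5742 0.3125] [39.1 70.3] 116.6 332
nest [345.1 245.1] [0.5166 0.0047] [0.5196 0.0049] [67.2 39.3] 89.6 299
nest [315.8 245.1] [0.5172 0.0866] [0.5188 0.0874] [64.4 36.5] 89.6 272
go (0.564, 0.351, 0.011, 28) shift [0.4697 0.1417 0.1608] turn -28.3 alt 151.7 q6 -31.1
```

The pickup was knocked to (0.574, 0.3125), so I use the new pose.

>>> drive_tool:
  series:
    - [[0.2,0.07,0],-15,0.052]
    - [[0.4315,0.154,0.08],-27.3,0.052]
    - [[0.4315,0.154,0.08],-27.3,0.052]
    - [[0.4315,0.154,0.08],-27.3,0.052]
    - [[0.4315,0.154,0.08],-27.3,0.052]
    - [[0.4315,0.154,0.08],-27.3,0.052]
    - [[0.4315,0.154,0.08],-27.3,0.052]
    - [[0.4315,0.154,0.08],-27.3,0.052]
    - [[0.4315,0.154,0.08],-27.3,0.052]
    - [[0.4315,0.154,0.08],-27.3,0.052]
    - [[0.4315,0.154,0.08],-27.3,0.052]
    - [[0.4315,0.154,0.08],-27.3,0.052]
    - [[0.4315,0.154,0.08],-27.3,0.052]
    - [[0.4315,0.154,0.08],-27.3,0.052]
    - [[0.4315,0.154,0.08],-27.3,0.052]

```text
time_s: 18.8
position: [0.5765, 0.3108, 0.0923]
tool_rot: [[-0.452, 0.892, 0.0], [0.892, 0.452, 0.0], [-0.0, 0.0, -1.0]]
ft_force: [-0.1, -0.2, 0.7]
grip_width: 0.0523
gripper_force: 0.0
```

```bash
python3 - <<'E'
from h import *
go(.576,.3125,.011,27)
E
```

```text
go (0.576, 0.3125, 0.011, 27) shift [0.0018 0.0002 0.0813] turn -0.1 alt 179.9 q6 -8.9
```

>>> drive_tool:
  series:
    - [[0.002,0,0.04],0,0.052]
    - [[0.002,0,0.07],0,0.052]
    - [[0.002,0,0.081],0,0.052]
    - [[0.002,0,0.081],0,0.052]
    - [[0.002,0,0.081],0,0.052]
    - [[0.002,0,0.081],0,0.03]
    - [[0.002,0,0.081],0,0.03]
    - [[0.002,0,0.081],0,0.03]
    - [[0.002,0,0.081],0,0.03]
    - [[0.002,0,0.081],0,0.03]

```text
time_s: 19.8
position: [0.5766, 0.3136, 0.0129]
tool_rot: [[-0.453, 0.892, 0.004], [0.892, 0.453, 0.001], [-0.001, 0.004, -1.0]]
ft_force: [-0.2, -0.5, 7.2]
grip_width: 0.0367
gripper_force: 41.3
```

```bash
python3 - <<'E'
from h import *
go(.5205,-.073,.1,-.4)
p=np.array(env.observe()['position']);R=np.array(env.observe()['tool_rot']);print('along x', R[:2,0]@(np.array([.575,.3125])-p[:2]))
E
```

```text
go (0.5205, -0.073, 0.1, -0.4) shift [-0.3194 -0.2248 -0.0877] turn 27.3 alt -152.7 q6 -8.7
along x -0.00029080568546831345
```

>>> drive_tool:
  series:
    - [[0,0,-0.04],0,0.03]
    - [[0,0,-0.088],0,0.03]
    - [[-0.1,-0.07,-0.1],10,0.03]
    - [[-0.319,-0.225,-0.1],27.3,0.03]
    - [[-0.319,-0.225,-0.1],27.3,0.03]
    - [[-0.319,-0.225,-0.1],27.3,0.03]
    - [[-0.319,-0.225,-0.1],27.3,0.03]
    - [[-0.319,-0.225,-0.1],27.3,0.03]
    - [[-0.319,-0.225,-0.1],27.3,0.03]
    - [[-0.319,-0.225,-0.1],27.3,0.03]
    - [[-0.319,-0.225,-0.1],27.3,0.03]
    - [[-0.319,-0.225,-0.088],27.3,0.03]
    - [[-0.319,-0.225,-0.088],27.3,0.03]
    - [[-0.319,-0.225,-0.088],27.3,0.03]
    - [[-0.319,-0.225,-0.088],27.3,0.03]
    - [[-0.319,-0.225,-0.088],27.3,0.03]

```text
time_s: 21.4
position: [0.5196, -0.0726, 0.0993]
tool_rot: [[0.006, 1.0, 0.001], [1.0, -0.006, -0.0], [-0.0, 0.001, -1.0]]
ft_force: [-0.6, -0.4, -1.0]
grip_width: 0.0371
gripper_force: 40.7
```

```bash
python3 - <<'E'
from h import *
go(.5205,-.0725,.0335,-.4)
d=shot('side')
d=shot('top');print(d['img'][240:250,365:380].max(-1))
E
```

```text
go (0.5205, -0.0725, 0.0335, -0.4) shift [0.0002 0.0008 0.0658] turn 0.1 alt -179.9 q6 -20.6
[[150  88  98 100 122 131 136 137 143 147 149 153 157 157 160]
 [138  79  94  98 113 116 121 126 131 134 140 142 146 149 154]
 [ 97  77  85  93 100 103 109 116 119 122 130 132 137 140 145]
 [ 51  53  63  74  82  86  93  99 104 110 116 122 125 128 133]
 [ 45  58  53  26  32  61  79  84  91  92 100 103 110 117 124]
 [ 51  58  64  34   9  12  38  57  77  83  82  86  97 103 109]
 [ 54  59  63  50  29  10  10  27  55  69  73  83  83  82  90]
 [ 49  49  53  60  50  27   7  13  22  56  90  96  82  73  78]
 [147 114  65  50  48  21   5  10  15  12  34  72  97  97  73]
 [255 233 162 136 100  84  52   8   2   4   4  17  50  77  58]]
```

>>> drive_tool:
  series:
    - [[0,0.001,0.03],0,0.03]
    - [[0,0.001,0.05],0,0.03]
    - [[0,0.001,0.066],0,0.03]
    - [[0,0.001,0.066],0,0.03]
    - [[0,0.001,0.066],0,0.03]
    - [[0,0.001,0.066],0,0.03]

```text
time_s: 22.1
position: [0.5206, -0.073, 0.0331]
tool_rot: [[0.006, 1.0, 0.0], [1.0, -0.006, -0.0], [-0.0, 0.0, -1.0]]
ft_force: [0.3, 0.8, -1.8]
grip_width: 0.0369
gripper_force: 42.2
```

>>> drive_tool:
  series:
    - [[0,0,0.001],0,0.045]
    - [[0,0,0.001],0,0.05]
    - [[0,0,0.001],0,0.05]
    - [[0,0,0.001],0,0.05]
    - [[0,0,-0.03],0,0.05]
    - [[0,0,-0.07],0,0.05]
    - [[0,0,-0.1],0,0.035]
    - [[-0.06,-0.07,-0.12],0,0.035]
    - [[-0.06,-0.12,-0.12],0,0.035]
    - [[-0.06,-0.12,-0.12],0,0.035]
    - [[-0.06,-0.12,-0.12],0,0.035]
    - [[-0.06,-0.12,-0.12],0,0.035]

```text
time_s: 23.3
position: [0.4, -0.1326, 0.1533]
tool_rot: [[0.008, 1.0, 0.001], [1.0, -0.008, -0.001], [-0.001, 0.001, -1.0]]
ft_force: [-0.1, -0.1, 0.3]
grip_width: 0.0349
gripper_force: 0.0
```

```bash
python3 - <<'E'
from h import *
d=shot('top');nest(d)
a=d['img'][:,:,::-1][195:285,285:405];d=shot('side');b=d['img'][:,:,::-1][210:320,270:430]
cv2.imwrite('pics/c7.png',np.vstack([cv2.resize(a,(480,360),interpolation=3),cv2.resize(b,(480,330),interpolation=3)])[:600])
go(.4515,.0065,.018,-.4)
E
```

```text
nest [373.  244.8] [ 0.5168 -0.0731] [ 0.5191 -0.0732] [67.3 39.3] 89.6 314
nest [315.8 245. ] [0.5173 0.0866] [0.5188 0.0874] [64.4 36.5] 89.6 274
nest [345.  245.1] [0.5166 0.005 ] [0.5182 0.0049] [67.2 36.5] 89.6 299
go (0.4515, 0.0065, 0.018, -0.4) shift [0.139  0.0498 0.1349] turn 0.1 alt -179.9 q6 -34.1
```

View pics/c7.png

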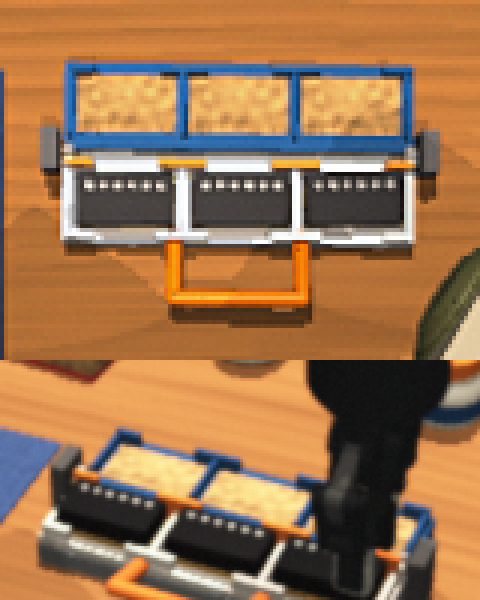

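All three pickups lie flat in the leaf pockets (top half, x 125, 242 and 355). The handle is clear at (238,297).

>>> drive_tool:
  series:
    - [[0.07,0.025,0],0,0.032]
    - [[0.139,0.05,0.03],0,0.032]
    - [[0.139,0.05,0.06],0,0.032]
    - [[0.139,0.05,0.06],0,0.032]
    - [[0.139,0.05,0.06],0,0.032]
    - [[0.139,0.05,0.06],0,0.032]
    - [[0.139,0.05,0.1],0,0.032]
    - [[0.139,0.05,0.134],0,0.032]
    - [[0.139,0.05,0.134],0,0.032]
    - [[0.139,0.05,0.134],0,0.032]
    - [[0.139,0.05,0.134],0,0.005]
    - [[0.139,0.05,0.134],0,0.005]
    - [[0.139,0.05,0.134],0,0.005]
    - [[0.139,0.05,0.134],0,0.005]
    - [[0.139,0.05,0.134],0,0.005]
    - [[0.139,0.05,0.134],0,0.005]
  newtons: 45

```text
time_s: 25.0
position: [0.4515, 0.0059, 0.0207]
tool_rot: [[0.006, 1.0, 0.003], [1.0, -0.006, -0.001], [-0.001, 0.003, -1.0]]
ft_force: [-3.5, -3.8, 8.7]
grip_width: 0.0103
gripper_force: 43.9
```

>>> drive_tool:
  series:
    - [[0,0.0005,-0.011],0,0.005]
    - [[0,0.002,-0.0215],0,0.005]
    - [[0,0.005,-0.032],0,0.005]
    - [[0,0.009,-0.042],0,0.005]
    - [[0,0.014,-0.052],0,0.005]
    - [[0,0.02,-0.061],0,0.005]
    - [[0,0.027,-0.0695],0,0.005]
    - [[0,0.0345,-0.077],0,0.005]
    - [[0,0.043,-0.084],0,0.005]
    - [[0,0.052,-0.09],0,0.005]
    - [[0,0.062,-0.095],0,0.005]
    - [[0,0.072,-0.099],0,0.005]
    - [[0,0.082,-0.1015],0,0.005]
    - [[0,0.088,-0.103],0,0.005]
    - [[0,0.088,-0.103],0,0.005]

```text
time_s: 26.5
position: [0.5396, 0.0045, 0.1251]
tool_rot: [[0.007, 1.0, 0.004], [1.0, -0.007, -0.003], [-0.003, 0.004, -1.0]]
ft_force: [-5.1, -6.1, 15.5]
grip_width: 0.01
gripper_force: 47.2
```

>>> drive_tool:
  series:
    - [[0,0.0105,-0.001],0,0.005]
    - [[0,0.0215,-0.001],0,0.005]
    - [[0,0.032,0.0005],0,0.005]
    - [[0,0.043,0.0025],0,0.005]
    - [[0,0.053,0.006],0,0.005]
    - [[0,0.063,0.0105],0,0.005]
    - [[0,0.0725,0.016],0,0.005]
    - [[0,0.081,0.022],0,0.005]
    - [[0,0.0895,0.0295],0,0.005]
    - [[0,0.097,0.0375],0,0.005]
    - [[0,0.103,0.0465],0,0.005]
    - [[0,0.109,0.056],0,0.005]
    - [[0,0.113,0.066],0,0.005]
    - [[0,0.1165,0.076],0,0.005]
    - [[0,0.119,0.087],0,0.005]
    - [[0,0.12,0.0975],0,0.005]
    - [[0,0.12,0.103],0,0.005]
    - [[0,0.12,0.104],0,0.005]
    - [[0,0.12,0.104],0,0.005]
    - [[0,0.12,0.104],0,0.005]

```text
time_s: 28.5
position: [0.6595, 0.0042, 0.0188]
tool_rot: [[0.007, 1.0, 0.002], [1.0, -0.007, -0.001], [-0.001, 0.002, -1.0]]
ft_force: [0.9, -5.7, -1.1]
grip_width: 0.0101
gripper_force: 49.9
```

>>> drive_tool:
  series:
    - [[0,0,0],0,0.03]
    - [[0,0,0],0,0.03]
    - [[0,0,0],0,0.03]
    - [[0,0,0],0,0.03]
    - [[0,0,0],0,0.03]
    - [[0,0,0],0,0.03]

```text
time_s: 29.1
position: [0.6589, 0.0053, 0.0178]
tool_rot: [[0.006, 1.0, -0.0], [1.0, -0.006, 0.0], [0.0, -0.0, -1.0]]
ft_force: [-0.3, 0.1, -0.4]
grip_width: 0.03
gripper_force: 0.0
```

```bash
python3 - <<'E'
from h import *
d=shot('side');b=d['img'][:,:,::-1][200:330,260:440]
cv2.imwrite('pics/c8.png',cv2.resize(b,None,fx=4,fy=4,interpolation=3))
d=shot('top');W=world(d);
for u in (310,330,360,380):print(u,W[212:230:3,u].round(3)[:,[0,2]].tolist())
print(env.observe()['position'],env.observe()['ft_force'])
E
```

```text
310 [[0.609, 0.053], [0.602, 0.049], [0.593, 0.051], [0.585, 0.048], [0.575, 0.055], [0.567, 0.053]]
330 [[0.552, 0.386], [0.544, 0.399], [0.536, 0.409], [0.529, 0.418], [0.521, 0.429], [0.515, 0.433]]
360 [[0.557, 0.353], [0.548, 0.369], [0.54, 0.379], [0.533, 0.387], [0.526, 0.393], [0.518, 0.404]]
380 [[0.609, 0.048], [0.6, 0.05], [0.591, 0.054], [0.583, 0.051], [0.574, 0.051], [0.566, 0.052]]
[0.65893431 0.00520669 0.01781528] [-0.05390884  0.60563929 -0.31846123]
```

View pics/c8.png

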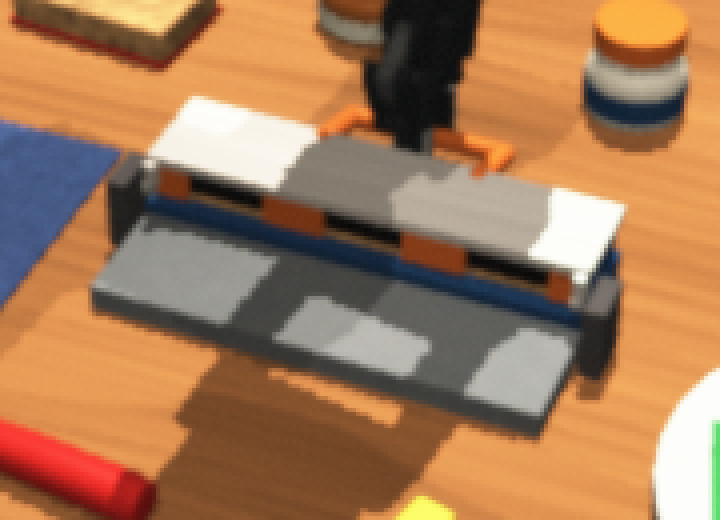

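The leaf is flat and fully closed, with the black pickups visible between the posts. I reopen it the same way.

>>> drive_tool:
  series:
    - [[0,0,0],0,0.005]
    - [[0,0,0],0,0.005]
    - [[0,0,0],0,0.005]
    - [[0,0,0],0,0.005]
    - [[0,0,0],0,0.005]
    - [[0,-0.0005,-0.011],0,0.005]
    - [[0,-0.002,-0.0215],0,0.005]
    - [[0,-0.005,-0.032],0,0.005]
    - [[0,-0.009,-0.042],0,0.005]
    - [[0,-0.016,-0.055],0,0.005]
    - [[0,-0.024,-0.067],0,0.005]
    - [[0,-0.034,-0.077],0,0.005]
    - [[0,-0.046,-0.086],0,0.005]
    - [[0,-0.058,-0.0935],0,0.005]
    - [[0,-0.072,-0.099],0,0.005]
    - [[0,-0.086,-0.102],0,0.005]
    - [[0,-0.1,-0.104],0,0.005]
    - [[0,-0.1,-0.104],0,0.005]
    - [[0,-0.1,-0.104],0,0.005]
  newtons: 40

```text
time_s: 31.1
position: [0.5603, 0.0067, 0.125]
tool_rot: [[0.006, 1.0, 0.007], [1.0, -0.006, 0.001], [0.001, 0.007, -1.0]]
ft_force: [2.0, 6.7, 17.3]
grip_width: 0.0103
gripper_force: 43.1
```

>>> drive_tool:
  series:
    - [[0,-0.0145,0.0005],0,0.005]
    - [[0,-0.029,0.003],0,0.005]
    - [[0,-0.043,0.0075],0,0.005]
    - [[0,-0.056,0.014],0,0.005]
    - [[0,-0.068,0.022],0,0.005]
    - [[0,-0.078,0.032],0,0.005]
    - [[0,-0.088,0.043],0,0.005]
    - [[0,-0.095,0.055],0,0.005]
    - [[0,-0.101,0.068],0,0.005]
    - [[0,-0.105,0.082],0,0.005]
    - [[0,-0.107,0.096],0,0.005]
    - [[0,-0.107,0.103],0,0.005]
    - [[0,-0.107,0.103],0,0.005]
    - [[0,-0.107,0.103],0,0.005]
    - [[0,-0.107,0.103],0,0.03]
    - [[0,-0.107,0.103],0,0.03]
    - [[0,-0.107,0.103],0,0.03]
    - [[0,-0.107,0.05],0,0.05]
    - [[0,-0.107,0],0,0.05]
    - [[0,-0.107,-0.05],0,0.05]

```text
time_s: 33.1
position: [0.4514, 0.0064, 0.1708]
tool_rot: [[0.006, 1.0, -0.001], [1.0, -0.006, -0.0], [-0.0, -0.001, -1.0]]
ft_force: [1.1, -0.2, -0.2]
grip_width: 0.0502
gripper_force: 0.0
```

>>> drive_tool:
  series:
    - [[0.1,-0.05,0],0,0.05]
    - [[0.2,-0.08,0],0,0.05]
    - [[0.2,-0.08,0],0,0.05]
    - [[0.2,-0.08,0],0,0.05]
    - [[0.2,-0.08,0],0,0.05]
    - [[0.2,-0.08,0],0,0.05]
    - [[0.2,-0.08,0],0,0.05]
    - [[0.2,-0.08,0],0,0.05]
    - [[0.2,-0.08,0],0,0.05]

```text
time_s: 34.0
position: [0.3737, 0.206, 0.1688]
tool_rot: [[0.008, 1.0, -0.0], [1.0, -0.008, -0.0], [-0.0, -0.0, -1.0]]
ft_force: [-0.9, 0.3, 0.2]
grip_width: 0.0499
gripper_force: 0.0
```

```bash
cat >> h.py <<'E'
def above(d,zlo,zhi,h,roi,amin=100):
    W=world(d);m=((W[...,2]>zlo)&(W[...,2]<zhi)).astype(np.uint8)
    for b in blobs(d,m,h,amin,roi): print('blob',*b)
def brass(d,roi,h=.044):
    hsv=cv2.cvtColor(d['img'],cv2.COLOR_RGB2HSV);H,S,V=[hsv[...,i].astype(int) for i in range(3)]
    W=world(d);m=((H>18)&(H<32)&(S>110)&(V>60)).astype(np.uint8)
    for b in blobs(d,m,h,100,roi): print('brass',*b)
E
python3 - <<'E'
from h import *
d=shot('top');brass(d,(300,392,205,232));
for v,u in [(220,316),(220,344),(220,373)]:print(d['img'][v,u],cv2.cvtColor(d['img'],cv2.COLOR_RGB2HSV)[v,u],world(d)[v,u])
hsv=cv2.cvtColor(d['img'],cv2.COLOR_RGB2HSV);H,S,V=[hsv[...,i].astype(int) for i in range(3)]
g=((H>45)&(H<75)&(S>60)).astype(np.uint8)
[print('green',*b) for b in blobs(d,g,.032,50,(400,500,210,310))]
a=d['img'][:,:,::-1][195:310,285:505]
cv2.imwrite('pics/c9.png',cv2.resize(a,None,fx=3.5,fy=3.5,interpolation=3))
E
```

```text
brass [315.9 218.6] [0.5921 0.0859] [0.5923 0.0857] [67.6 37. ] 89.6 345
brass [345. 219.] [0.5902 0.0041] [0.5902 0.0041] [67.5 34.1] 89.6 324
brass [373.  219.4] [ 0.5885 -0.0744] [ 0.5882 -0.0745] [67.7 36.9] 89.6 345
[238 226  84] [ 28 165 238] [0.58834752 0.08569652 0.04153312]
[238 223  81] [ 27 168 238] [0.58740931 0.00696416 0.04393311]
[238 218  80] [ 26 169 238] [ 0.58693666 -0.07448849  0.04314858]
green [474.4 251.4] [ 0.4975 -0.3584] [ 0.4975 -0.3583] [77.5 44.3] 14.8 436
green [451.7 257.4] [ 0.481  -0.2944] [ 0.4812 -0.2944] [77.2 44.1] 14.5 436
green [429.  263.3] [ 0.4649 -0.2302] [ 0.4648 -0.2302] [77.4 44.2] 14.4 438
```

View pics/c9.png

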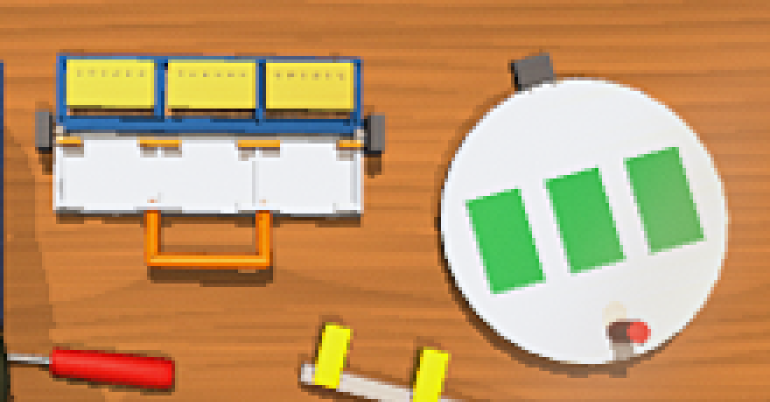

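All three lie brass up in the blue seats (crop (110,83), (211,83), (310,84)). The leaf is fully open and the pads are empty at crop (505,240), (585,220), (663,200).

>>> drive_tool:
  series:
    - [[-0.14,0.11,0],0,0.05]
    - [[-0.279,0.2185,0.03],0.4,0.05]
    - [[-0.279,0.2185,0.06],0.4,0.05]
    - [[-0.279,0.2185,0.06],0.4,0.05]
    - [[-0.279,0.2185,0.06],0.4,0.05]
    - [[-0.279,0.2185,0.06],0.4,0.05]
    - [[-0.279,0.2185,0.06],0.4,0.05]
    - [[-0.279,0.2185,0.06],0.4,0.05]
    - [[-0.279,0.2185,0.06],0.4,0.05]
    - [[-0.279,0.2185,0.06],0.4,0.05]
    - [[-0.279,0.2185,0.06],0.4,0.05]
    - [[-0.279,0.2185,0.06],0.4,0.05]

```text
time_s: 35.25
position: [0.5895, -0.0724, 0.1095]
tool_rot: [[0.012, 1.0, 0.001], [1.0, -0.012, -0.0], [-0.0, 0.001, -1.0]]
ft_force: [-1.2, -0.5, 0.7]
grip_width: 0.0496
gripper_force: 0.0
```

```bash
python3 - <<'E'
from h import *
go(.5905,-.0744,.034,-.8)
E
```

```text
go (0.5905, -0.0744, 0.034, -0.8) shift [-0.002   0.0009  0.0755] turn 0.1 alt -179.9 q6 -17.7
```

>>> drive_tool:
  series:
    - [[-0.002,0.001,0.04],0,0.05]
    - [[-0.002,0.001,0.06],0,0.05]
    - [[-0.002,0.001,0.0755],0,0.05]
    - [[-0.002,0.001,0.0755],0,0.05]
    - [[-0.002,0.001,0.0755],0,0.05]
    - [[-0.002,0.001,0.0755],0,0.03]
    - [[-0.002,0.001,0.0755],0,0.03]
    - [[-0.002,0.001,0.0755],0,0.03]
    - [[-0.002,0.001,0.0755],0,0.03]
    - [[-0.002,0.001,0.0755],0,0.03]
    - [[-0.002,0.001,0.0755],0,0.03]

```text
time_s: 36.35
position: [0.5915, -0.0754, 0.0349]
tool_rot: [[0.013, 1.0, 0.003], [1.0, -0.013, -0.001], [-0.001, 0.003, -1.0]]
ft_force: [-0.2, 1.2, 5.9]
grip_width: 0.0369
gripper_force: 40.9
```

```bash
python3 - <<'E'
from h import *
go(.4995,-.3584,.12,-75.7)
E
```

```text
go (0.4995, -0.3584, 0.12, -75.7) shift [-0.2842 -0.0881 -0.0852] turn 74.9 alt -105.1 q6 -17.9
```

>>> drive_tool:
  series:
    - [[0,0,-0.05],0,0.03]
    - [[0,0,-0.085],0,0.03]
    - [[-0.1,-0.03,-0.085],20,0.03]
    - [[-0.2845,-0.089,-0.085],74.9,0.03]
    - [[-0.2845,-0.089,-0.085],74.9,0.03]
    - [[-0.2845,-0.089,-0.085],74.9,0.03]
    - [[-0.2845,-0.089,-0.085],74.9,0.03]
    - [[-0.2845,-0.089,-0.085],74.9,0.03]
    - [[-0.2845,-0.089,-0.085],74.9,0.03]
    - [[-0.2845,-0.089,-0.085],74.9,0.03]
    - [[-0.2845,-0.089,-0.085],74.9,0.03]
    - [[-0.2845,-0.089,-0.085],74.9,0.03]
    - [[-0.2845,-0.089,-0.085],74.9,0.03]
    - [[-0.2845,-0.089,-0.085],74.9,0.03]
    - [[-0.2845,-0.089,-0.085],74.9,0.03]
    - [[-0.2845,-0.089,-0.085],74.9,0.03]
    - [[-0.2845,-0.089,-0.085],74.9,0.03]

```text
time_s: 38.05
position: [0.4981, -0.3587, 0.1183]
tool_rot: [[0.969, 0.248, 0.0], [0.248, -0.969, -0.0], [0.0, 0.0, -1.0]]
ft_force: [-0.2, -0.1, -0.8]
grip_width: 0.0365
gripper_force: 40.9
```

```bash
python3 - <<'E'
from h import *
go(.4988,-.3587,.0459,-75.7);s=env.observe();print(s['grip_width'],s['gripper_force'],s['position'])
d=shot('side');b=d['img'][:,:,::-1][220:390,400:570]
cv2.imwrite('pics/c10.png',cv2.resize(b,None,fx=3.5,fy=3.5,interpolation=3)[:600])
E
```

```text
go (0.4988, -0.3587, 0.0459, -75.7) shift [0.0007 0.0002 0.0724] turn 0.1 alt -179.9 q6 28.8
0.03653759994361051 40.92512547969818 [ 0.49811925 -0.35869232  0.11832595]
```

View pics/c10.png

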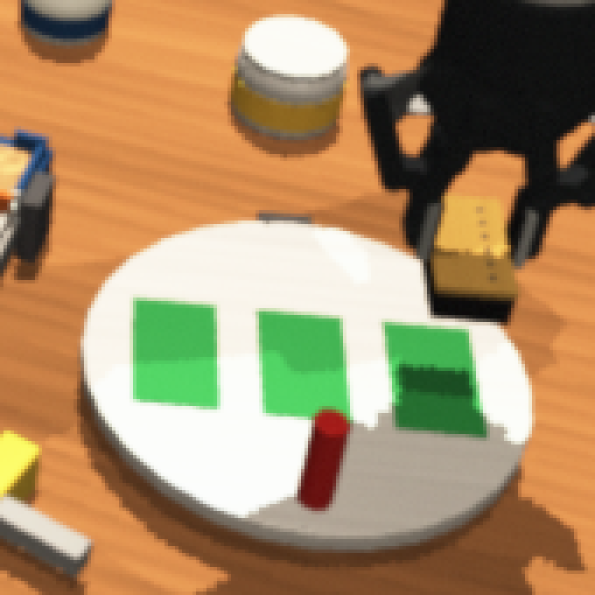

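The pickup is held brass up above pad 2 (crop 430,370). I lower it.

>>> drive_tool:
  series:
    - [[0.0005,0,0.04],0,0.03]
    - [[0.0005,0,0.06],0,0.03]
    - [[0.0005,0,0.072],0,0.03]
    - [[0.0005,0,0.072],0,0.03]
    - [[0.0005,0,0.072],0,0.03]
    - [[0.0005,0,0.072],0,0.03]

```text
time_s: 38.7
position: [0.4989, -0.3589, 0.047]
tool_rot: [[0.969, 0.248, 0.001], [0.248, -0.969, -0.001], [0.001, 0.001, -1.0]]
ft_force: [-0.1, 0.2, -1.8]
grip_width: 0.0363
gripper_force: 42.4
```

>>> drive_tool:
  series:
    - [[0,0,0.001],0,0.044]
    - [[0,0,0.001],0,0.047]
    - [[0,0,0.001],0,0.047]
    - [[0,0,0.001],0,0.047]
    - [[0,0,-0.03],0,0.047]
    - [[0,0,-0.07],0,0.05]
    - [[0,0,-0.12],0,0.05]
    - [[-0.01,-0.15,-0.14],-30,0.05]
    - [[-0.027,-0.379,-0.14],-74.9,0.05]
    - [[-0.027,-0.379,-0.14],-74.9,0.05]
    - [[-0.027,-0.379,-0.14],-74.9,0.05]
    - [[-0.027,-0.379,-0.14],-74.9,0.05]
    - [[-0.027,-0.379,-0.14],-74.9,0.05]
    - [[-0.027,-0.379,-0.14],-74.9,0.05]
    - [[-0.027,-0.379,-0.14],-74.9,0.05]
    - [[-0.027,-0.379,-0.14],-74.9,0.05]
    - [[-0.027,-0.379,-0.14],-74.9,0.05]
    - [[-0.027,-0.379,-0.14],-74.9,0.05]
    - [[-0.027,-0.379,-0.14],-74.9,0.05]
    - [[-0.027,-0.379,-0.14],-74.9,0.05]

```text
time_s: 40.7
position: [0.3788, 0.0015, 0.1862]
tool_rot: [[0.016, 1.0, -0.0], [1.0, -0.016, 0.0], [0.0, -0.0, -1.0]]
ft_force: [0.3, 0.0, -1.0]
grip_width: 0.0499
gripper_force: 0.0
```

```bash
cat >> h.py <<'E'
PADS=np.array([[.4649,-.2302],[.4811,-.2944],[.4975,-.3584]])
E
python3 - <<'E'
from h import *
d=shot('top');brass(d,(300,392,205,232));brass(d,(400,500,210,310),.054)
go(.5925,.0041,.034,-.8)
E
```

```text
brass [315.9 218.6] [0.592 0.086] [0.5923 0.0857] [67.6 37. ] 89.6 344
brass [345. 219.] [0.5902 0.0041] [0.5902 0.0041] [67.5 34.1] 89.6 324
brass [476.8 250.8] [ 0.4974 -0.3575] [ 0.4972 -0.3575] [69.9 37.1] 14.0 326
brass [407.3 301.5] [ 0.3597 -0.1629] [ 0.3587 -0.1624] [25.3 42.9] 166.0 141
go (0.5925, 0.0041, 0.034, -0.8) shift [0.0058 0.2138 0.1522] turn -0.1 alt 179.9 q6 -17.0
```

Pickup on pad 2 is within 1 mm and 0.3° of the pad. Next is the middle seat.

>>> drive_tool:
  series:
    - [[0.003,0.1,0],0,0.05]
    - [[0.006,0.214,0.05],0,0.05]
    - [[0.006,0.214,0.08],0,0.05]
    - [[0.006,0.214,0.08],0,0.05]
    - [[0.006,0.214,0.08],0,0.05]
    - [[0.006,0.214,0.08],0,0.05]
    - [[0.006,0.214,0.08],0,0.05]
    - [[0.006,0.214,0.12],0,0.05]
    - [[0.006,0.214,0.14],0,0.05]
    - [[0.006,0.214,0.152],0,0.05]
    - [[0.006,0.214,0.152],0,0.05]
    - [[0.006,0.214,0.152],0,0.05]
    - [[0.006,0.214,0.152],0,0.05]
    - [[0.006,0.214,0.152],0,0.03]
    - [[0.006,0.214,0.152],0,0.03]
    - [[0.006,0.214,0.152],0,0.03]
    - [[0.006,0.214,0.152],0,0.03]
    - [[0.006,0.214,0.152],0,0.03]
    - [[0.006,0.214,0.152],0,0.03]

```text
time_s: 42.65
position: [0.5931, 0.005, 0.0357]
tool_rot: [[0.013, 1.0, 0.002], [1.0, -0.013, -0.0], [-0.0, 0.002, -1.0]]
ft_force: [-1.6, -0.4, 5.8]
grip_width: 0.0368
gripper_force: 40.3
```

```bash
cat >> h.py <<'E'
def topad(i,cy,z):
    # cy: camera y of the seated pickup, held with tool x ~ world +y; aims TCP over pad i
    s=env.observe();o=cy-.001-s['position'][1];u=np.array([np.cos(np.radians(14.3)),np.sin(np.radians(14.3))])
    t=PADS[i]+[.0018,-.0010]-o*u;print('off',round(o,4),'bottom',round(.022-s['position'][2],4),'tcp',t.round(4));go(*t,z,-75.7)
E
python3 - <<'E'
from h import *
topad(1,.0041,.12)
E
```

```text
off -0.0019 bottom -0.0137 tcp [ 0.4847 -0.2949]
go (np.float64(0.48472572878161635), np.float64(-0.2949346275690447), 0.12, -75.7) shift [-0.3014 -0.1042 -0.0844] turn 74.9 alt -105.1 q6 -10.2
```

>>> drive_tool:
  series:
    - [[0,0,-0.05],0,0.03]
    - [[0,0,-0.085],0,0.03]
    - [[-0.1,-0.03,-0.085],20,0.03]
    - [[-0.3015,-0.104,-0.085],74.9,0.03]
    - [[-0.3015,-0.104,-0.085],74.9,0.03]
    - [[-0.3015,-0.104,-0.085],74.9,0.03]
    - [[-0.3015,-0.104,-0.085],74.9,0.03]
    - [[-0.3015,-0.104,-0.085],74.9,0.03]
    - [[-0.3015,-0.104,-0.085],74.9,0.03]
    - [[-0.3015,-0.104,-0.085],74.9,0.03]
    - [[-0.3015,-0.104,-0.085],74.9,0.03]
    - [[-0.3015,-0.104,-0.085],74.9,0.03]
    - [[-0.3015,-0.104,-0.085],74.9,0.03]
    - [[-0.3015,-0.104,-0.085],74.9,0.03]
    - [[-0.3015,-0.104,-0.085],74.9,0.03]
    - [[-0.3015,-0.104,-0.085],74.9,0.03]
    - [[-0.3015,-0.104,-0.085],74.9,0.03]

```text
time_s: 44.35
position: [0.4847, -0.295, 0.1193]
tool_rot: [[0.969, 0.248, 0.0], [0.248, -0.969, -0.0], [0.0, 0.0, -1.0]]
ft_force: [-0.8, -0.2, -1.1]
grip_width: 0.0368
gripper_force: 41.0
```

```bash
python3 - <<'E'
from h import *
go(.4847,-.2949,.0467,-75.7);s=env.observe();print(s['grip_width'],s['gripper_force'],s['position'])
d=shot('side');brass(d,(400,570,220,400),.13)
E
```

```text
go (0.4847, -0.2949, 0.0467, -75.7) shift [ 0.     -0.0001  0.0726] turn 0.1 alt -179.9 q6 32.4
0.03684030585685728 41.03702902793884 [ 0.48466853 -0.29496491  0.11934867]
brass [495.5 279.9] [ 0.4934 -0.2949] [ 0.4944 -0.294 ] [41.4 30.3] 9.6 247
brass [525.6 319.4] [ 0.4144 -0.3571] [ 0.4144 -0.3566] [61.6 32.8] 14.2 543
brass [404.6 352.3] [ 0.2726 -0.1977] [ 0.2727 -0.1992] [38.3 16.9] 17.4 183
```

>>> drive_tool:
  series:
    - [[0,0,0.04],0,0.03]
    - [[0,0,0.06],0,0.03]
    - [[0,0,0.073],0,0.03]
    - [[0,0,0.073],0,0.03]
    - [[0,0,0.073],0,0.03]
    - [[0,0,0.073],0,0.03]

```text
time_s: 45.0
position: [0.4847, -0.2951, 0.0465]
tool_rot: [[0.969, 0.248, 0.0], [0.248, -0.969, -0.0], [0.0, 0.0, -1.0]]
ft_force: [0.7, -0.1, -0.3]
grip_width: 0.0369
gripper_force: 44.1
```

>>> drive_tool:
  series:
    - [[0,0,0.001],0,0.044]
    - [[0,0,0.001],0,0.047]
    - [[0,0,0.001],0,0.047]
    - [[0,0,0.001],0,0.047]
    - [[0,0,-0.03],0,0.047]
    - [[0,0,-0.07],0,0.05]
    - [[0,0,-0.12],0,0.05]
    - [[-0.01,-0.15,-0.14],-30,0.05]
    - [[-0.027,-0.312,-0.14],-74.9,0.05]
    - [[-0.027,-0.312,-0.14],-74.9,0.05]
    - [[-0.027,-0.312,-0.14],-74.9,0.05]
    - [[-0.027,-0.312,-0.14],-74.9,0.05]
    - [[-0.027,-0.312,-0.14],-74.9,0.05]
    - [[-0.027,-0.312,-0.14],-74.9,0.05]
    - [[-0.027,-0.312,-0.14],-74.9,0.05]
    - [[-0.027,-0.312,-0.14],-74.9,0.05]
    - [[-0.027,-0.312,-0.14],-74.9,0.05]
    - [[-0.027,-0.312,-0.14],-74.9,0.05]
    - [[-0.027,-0.312,-0.14],-74.9,0.05]
    - [[-0.027,-0.312,-0.14],-74.9,0.05]

```text
time_s: 47.0
position: [0.3812, 0.0005, 0.1863]
tool_rot: [[0.015, 1.0, -0.0], [1.0, -0.015, 0.0], [0.0, -0.0, -1.0]]
ft_force: [-0.2, 0.6, -0.4]
grip_width: 0.0503
gripper_force: 0.0
```

```bash
python3 - <<'E'
from h import *
d=shot('top');brass(d,(300,392,205,232));brass(d,(415,500,210,310),.054)
go(.594,.0855,.034,-.8)
E
```

```text
brass [315.9 218.6] [0.5921 0.0859] [0.5923 0.0857] [67.6 37. ] 89.6 345
brass [476.8 250.8] [ 0.4974 -0.3574] [ 0.4972 -0.3575] [69.9 37.1] 14.0 321
brass [453.9 257. ] [ 0.4809 -0.294 ] [ 0.4808 -0.2943] [69.2 37.3] 14.0 336
go (0.594, 0.0855, 0.034, -0.8) shift [0.0881 0.2115 0.1523] turn -0.0 alt 180.0 q6 -17.0
```

Second is within 0.5 mm. Now the third.

>>> drive_tool:
  series:
    - [[0.044,0.1,0],0,0.05]
    - [[0.088,0.2115,0.05],0,0.05]
    - [[0.088,0.2115,0.08],0,0.05]
    - [[0.088,0.2115,0.08],0,0.05]
    - [[0.088,0.2115,0.08],0,0.05]
    - [[0.088,0.2115,0.08],0,0.05]
    - [[0.088,0.2115,0.08],0,0.05]
    - [[0.088,0.2115,0.12],0,0.05]
    - [[0.088,0.2115,0.14],0,0.05]
    - [[0.088,0.2115,0.152],0,0.05]
    - [[0.088,0.2115,0.152],0,0.05]
    - [[0.088,0.2115,0.152],0,0.05]
    - [[0.088,0.2115,0.152],0,0.05]
    - [[0.088,0.2115,0.152],0,0.03]
    - [[0.088,0.2115,0.152],0,0.03]
    - [[0.088,0.2115,0.152],0,0.03]
    - [[0.088,0.2115,0.152],0,0.03]
    - [[0.088,0.2115,0.152],0,0.03]
    - [[0.088,0.2115,0.152],0,0.03]

```text
time_s: 48.95
position: [0.5944, 0.0857, 0.0357]
tool_rot: [[0.013, 1.0, 0.002], [1.0, -0.013, -0.0], [-0.0, 0.002, -1.0]]
ft_force: [-1.2, 0.4, 5.4]
grip_width: 0.0369
gripper_force: 40.3
```

```bash
python3 - <<'E'
from h import *
topad(0,.0859,.12)
E
```

```text
off -0.0008 bottom -0.0137 tcp [ 0.4675 -0.231 ]
go (np.float64(0.4674796581017548), np.float64(-0.23100126764184195), 0.12, -75.7) shift [-0.3184 -0.1225 -0.0845] turn 74.9 alt -105.1 q6 -2.3
```

>>> drive_tool:
  series:
    - [[0,0,-0.05],0,0.03]
    - [[0,0,-0.085],0,0.03]
    - [[-0.1,-0.03,-0.085],20,0.03]
    - [[-0.3185,-0.1225,-0.085],74.9,0.03]
    - [[-0.3185,-0.1225,-0.085],74.9,0.03]
    - [[-0.3185,-0.1225,-0.085],74.9,0.03]
    - [[-0.3185,-0.1225,-0.085],74.9,0.03]
    - [[-0.3185,-0.1225,-0.085],74.9,0.03]
    - [[-0.3185,-0.1225,-0.085],74.9,0.03]
    - [[-0.3185,-0.1225,-0.085],74.9,0.03]
    - [[-0.3185,-0.1225,-0.085],74.9,0.03]
    - [[-0.3185,-0.1225,-0.085],74.9,0.03]
    - [[-0.3185,-0.1225,-0.085],74.9,0.03]
    - [[-0.3185,-0.1225,-0.085],74.9,0.03]
    - [[-0.3185,-0.1225,-0.085],74.9,0.03]
    - [[-0.3185,-0.1225,-0.085],74.9,0.03]
    - [[-0.3185,-0.1225,-0.085],74.9,0.03]

```text
time_s: 50.65
position: [0.4672, -0.231, 0.1193]
tool_rot: [[0.969, 0.248, -0.0], [0.248, -0.969, -0.0], [-0.0, 0.0, -1.0]]
ft_force: [0.5, 1.0, -1.7]
grip_width: 0.0369
gripper_force: 41.2
```

```bash
python3 - <<'E'
from h import *
go(.4675,-.2310,.0467,-75.7);s=env.observe();print(s['grip_width'],s['gripper_force'])
E
```

```text
go (0.4675, -0.231, 0.0467, -75.7) shift [0.0003 0.0001 0.0726] turn 0.1 alt -179.9 q6 36.3
0.03685518814255968 41.22763395309448
```

>>> drive_tool:
  series:
    - [[0,0,0.04],0,0.03]
    - [[0,0,0.06],0,0.03]
    - [[0,0,0.073],0,0.03]
    - [[0,0,0.073],0,0.03]
    - [[0,0,0.073],0,0.03]
    - [[0,0,0.073],0,0.03]

```text
time_s: 51.25
position: [0.4673, -0.2312, 0.0465]
tool_rot: [[0.969, 0.248, 0.0], [0.248, -0.969, -0.0], [0.0, 0.0, -1.0]]
ft_force: [-0.6, 0.0, -2.0]
grip_width: 0.0367
gripper_force: 44.2
```

>>> drive_tool:
  series:
    - [[0,0,0.001],0,0.044]
    - [[0,0,0.001],0,0.047]
    - [[0,0,0.001],0,0.047]
    - [[0,0,0.001],0,0.047]
    - [[0,0,-0.03],0,0.047]
    - [[0,0,-0.07],0,0.05]
    - [[0,0,-0.12],0,0.05]
    - [[-0.01,-0.15,-0.14],0,0.05]
    - [[-0.027,-0.245,-0.14],0,0.05]
    - [[-0.027,-0.245,-0.14],0,0.05]
    - [[-0.027,-0.245,-0.14],0,0.05]
    - [[-0.027,-0.245,-0.14],0,0.05]
    - [[-0.027,-0.245,-0.14],0,0.05]
    - [[-0.027,-0.245,-0.14],0,0.05]

```text
time_s: 52.65
position: [0.3803, 0.0001, 0.1867]
tool_rot: [[0.968, 0.25, 0.001], [0.25, -0.968, -0.001], [0.001, 0.001, -1.0]]
ft_force: [0.9, -0.1, -0.6]
grip_width: 0.0501
gripper_force: 0.0
```

```bash
python3 - <<'E'
from h import *
d=shot('top');brass(d,(415,500,210,310),.054)
hsv=cv2.cvtColor(d['img'],cv2.COLOR_RGB2HSV);H,S,V=[hsv[...,i].astype(int) for i in range(3)];W=world(d)
r=(((H<6)|(H>170))&(S>120)&(W[...,2]>.06)).astype(np.uint8)
[print('red',*b) for b in blobs(d,r,.087,3,(440,490,270,310))]
a=d['img'][:,:,::-1][205:310,400:510]
cv2.imwrite('pics/c11.png',cv2.resize(a,None,fx=5,fy=5,interpolation=3))
go(.393,-.3165,.14,-76)
E
```

```text
brass [476.8 250.7] [ 0.4977 -0.3574] [ 0.4972 -0.3575] [69.9 37.1] 14.0 320
brass [453.9 256.9] [ 0.4809 -0.2939] [ 0.4808 -0.2943] [69.2 37.3] 14.0 335
brass [430.8 263.1] [ 0.4644 -0.2299] [ 0.4645 -0.2299] [69.2 37.1] 14.2 339
red [466.7 289.4] [ 0.3919 -0.3151] [ 0.3917 -0.3159] [16.1 13.2] 89.7 32
go (0.393, -0.3165, 0.14, -76) shift [-0.0665  0.3089  0.0467] turn 0.4 alt -179.6 q6 57.6
```

View pics/c11.png

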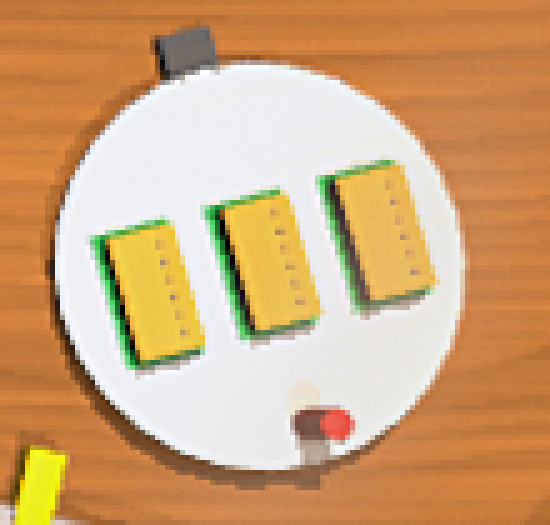

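All three sit brass up, centred and aligned on their pads (crop (150,292), (267,265), (383,235)). The knob is at (335,424). Now I turn the table.

>>> drive_tool:
  series:
    - [[-0.03,0.15,0],0,0.045]
    - [[-0.0655,0.31,0.04],0.4,0.045]
    - [[-0.0655,0.31,0.04],0.4,0.045]
    - [[-0.0655,0.31,0.04],0.4,0.045]
    - [[-0.0655,0.31,0.04],0.4,0.045]
    - [[-0.0655,0.31,0.04],0.4,0.045]
    - [[-0.0655,0.31,0.04],0.4,0.045]
    - [[-0.0655,0.31,0.04],0.4,0.045]
    - [[-0.0655,0.31,0.04],0.4,0.045]
    - [[-0.0655,0.31,0.04],0.4,0.045]
    - [[-0.0655,0.31,0.09],0.4,0.045]
    - [[-0.0655,0.31,0.134],0.4,0.045]
    - [[-0.0655,0.31,0.134],0.4,0.045]
    - [[-0.0655,0.31,0.134],0.4,0.045]
    - [[-0.0655,0.31,0.134],0.4,0.045]

```text
time_s: 54.2
position: [0.3946, -0.3175, 0.0547]
tool_rot: [[0.97, 0.241, 0.002], [0.241, -0.97, -0.003], [0.002, 0.004, -1.0]]
ft_force: [-0.6, 0.8, -0.4]
grip_width: 0.0449
gripper_force: 0.0
```

>>> drive_tool:
  series:
    - [[0,0,0],0,0.01]
    - [[0,0,0],0,0.01]
    - [[0,0,0],0,0.01]
    - [[0,0,0],0,0.01]
    - [[0,0,0],0,0.01]
    - [[0,0,0],0,0.01]
    - [[0,0.003,0],-2,0.01]
    - [[0.0005,0.008,0],-5,0.01]
    - [[0.0015,0.016,0],-10,0.01]
    - [[0.003,0.024,0],-15,0.01]
    - [[0.0055,0.0315,0],-20,0.01]
    - [[0.0085,0.039,0],-25,0.01]
    - [[0.0125,0.046,0],-30,0.01]
    - [[0.0165,0.053,0],-35,0.01]
    - [[0.0215,0.059,0],-40,0.01]
    - [[0.027,0.065,0],-45,0.01]
    - [[0.027,0.065,0],-45,0.01]
  newtons: 25

```text
time_s: 55.9
position: [0.4367, -0.3739, 0.0538]
tool_rot: [[0.514, 0.858, 0.002], [0.858, -0.514, -0.001], [-0.0, 0.003, -1.0]]
ft_force: [1.3, 3.5, 9.3]
grip_width: 0.017
gripper_force: 24.9
```

>>> drive_tool:
  series:
    - [[0.0005,0.008,0],-5,0.01]
    - [[0.0015,0.016,0],-10,0.01]
    - [[0.003,0.024,0],-15,0.01]
    - [[0.0055,0.0315,0],-20,0.01]
    - [[0.0085,0.039,0],-25,0.01]
    - [[0.0125,0.046,0],-30,0.01]
    - [[0.0165,0.053,0],-35,0.01]
    - [[0.0215,0.059,0],-40,0.01]
    - [[0.025,0.063,0],-43,0.01]
    - [[0.027,0.065,0],-45,0.01]
    - [[0.027,0.065,0],-45,0.01]
    - [[0.027,0.065,0],-45,0.01]
    - [[0.027,0.065,0],-45,0.01]

```text
time_s: 57.2
position: [0.5049, -0.3834, 0.0538]
tool_rot: [[-0.241, 0.971, -0.0], [0.971, 0.241, 0.0], [0.0, 0.0, -1.0]]
ft_force: [-2.8, 4.8, 8.1]
grip_width: 0.0171
gripper_force: 25.0
```

>>> drive_tool:
  series:
    - [[0,0,0],0,0.03]
    - [[0,0,0],0,0.045]
    - [[0,0,0],0,0.045]
    - [[0,0,0],0,0.045]
    - [[0,0,0],0,0.045]
    - [[0,0,-0.03],0,0.045]
    - [[0,0,-0.07],0,0.045]
    - [[0,0,-0.13],0,0.045]
    - [[0.2,-0.015,-0.15],0,0.045]
    - [[0.4,-0.03,-0.15],0,0.045]
    - [[0.4,-0.03,-0.15],0,0.045]
    - [[0.4,-0.03,-0.15],0,0.045]
    - [[0.4,-0.03,-0.15],0,0.045]
    - [[0.4,-0.03,-0.15],0,0.045]
    - [[0.4,-0.03,-0.15],0,0.045]
    - [[0.4,-0.03,-0.15],0,0.045]
    - [[0.4,-0.03,-0.15],0,0.045]
    - [[0.4,-0.03,-0.15],0,0.045]

```text
time_s: 59.0
position: [0.3796, -0.0023, 0.2027]
tool_rot: [[-0.243, 0.97, 0.001], [0.97, 0.243, -0.001], [-0.001, 0.001, -1.0]]
ft_force: [0.4, 0.6, 0.5]
grip_width: 0.0451
gripper_force: 0.0
```

```bash
python3 - <<'E'
from h import *
d=shot('top','top_end.png');brass(d,(415,500,210,310),.054)
hsv=cv2.cvtColor(d['img'],cv2.COLOR_RGB2HSV);H,S,V=[hsv[...,i].astype(int) for i in range(3)];W=world(d)
r=(((H<6)|(H>170))&(S>120)&(W[...,2]>.06)).astype(np.uint8)
[print('red',*b) for b in blobs(d,r,.087,3,(440,520,210,310))]
E
```

```text
brass [447.  234.1] [ 0.5443 -0.2771] [ 0.5441 -0.277 ] [37.6 69.7] 105.2 339
brass [453.5 256.9] [ 0.4811 -0.293 ] [ 0.4811 -0.2931] [37.2 69.8] 103.7 347
brass [460.5 280. ] [ 0.4175 -0.3097] [ 0.4175 -0.3098] [38.8 69.2] 103.6 350
red [489.9 247.4] [ 0.5037 -0.3816] [ 0.5041 -0.3811] [14.9 13.5] 43.3 31
```

View pics/top_end.png

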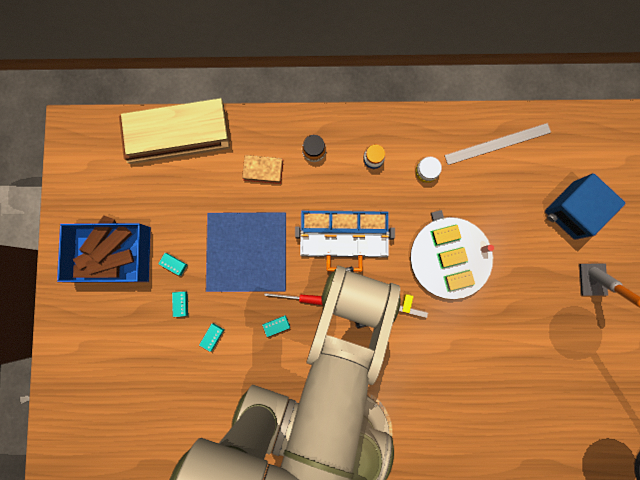

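The table is at the next detent (knob at (489,247)), with three brass-up pickups on the pads at (447,234), (453,257) and (460,280). The nest is open and empty, and the bystanders are unmoved.

```bash
python3 -c "
from rig import env
print(env.close_job())"
```

```text
the job is handed in; nothing more can be done
None
```

I handed the job in after about 59 s of robot time: all three pickups were flipped together in the nest and lie brass up on their own pads, within about 1 mm of centre when set down. The turntable was then turned anticlockwise a quarter turn to its next detent, the nest is open, and nothing else on the bench looks moved.

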